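Set the stop of a roller feeder and load two cartons

TASK

Make room on the little sloped roller feeder for two cartons: lift its stop bar by the tab out of its notches, drop it fully into the next notches down the slope (the lowest pair) and let go. Then lay the standing long carton down on the desk on one of its long narrow sides and let go; take it again, set it gently between the side rails on the rollers, lengthwise and on that same kind of side, well short of the stop, and let go so that it rolls down against the stop. Last, set the short carton right way up, lengthwise, on the upper end of the rollers behind it, leaving a gap, and let it roll down against the long one; leave the other things on the desk where they are.

Things in the scene. Friction and masses are not known exactly. Their poses are not given: they have to be found in the camera images.
- lane: Fixed aluminium roller feeder on the desk, 345 mm long (its y), 100 wide (x). Origin on the desk under its middle; y points DOWN the slope, z up. 13 free-turning rollers slope 7 degrees: roller tops at z = 75 mm - 0.1228*y for y = -165 (upper end) to +165 mm. Guides 72 mm apart rise 8 mm above them; outer rails (x = +-42 to +-50 mm) at most 32 mm above them.
- mid_notch (a point): Middle of the feeder, level with the floors of the middle pair of notches, where the stop bar starts (y = +70 mm in the feeder's frame, z = 74 mm). Its axes are the feeder's.
- low_notch (a point): Same for the lowest pair of notches (y = +145 mm in the feeder's frame, z = 65 mm): the stop bar's origin comes here. Notches are upright, 12 mm wide along y, 20 deep, with level floors 8 mm above the roller tops and rounded lips. (A third pair, not used, is at y = -5 mm.)
- stop: Loose steel stop bar across the rails, upright, 250 g: 112 mm (its x, across the feeder) x 10 thick (y) x 30 high, with a centred tab on top, 32 mm wide (x), 10 thick (y), its top 72 mm above the bar's underside. Origin at the middle of its underside, z up. Lift it 40 mm to clear the rails.
- long_carton: Plain cardboard carton, 55 mm (its x) x 90 (y) x 150 (z), about 400 g, standing on end at the start. Origin at its centre. Its long narrow sides are the 55 x 150 mm ones (facing +-y); lying on one, its centre is 45 mm above the desk. Tilted more than 31 degrees about its x axis it falls onto such a side by itself.
- short_carton: Plain cardboard carton, 55 mm (x) x 100 long (y) x 70 high (z), about 250 g, lying right way up. Origin at its centre, 35 mm above the desk at the start.
- mug: Bystander: white mug, 80 mm wide, 90 tall; origin at its underside. Leave it alone.
- punch: Bystander: black hole punch with an orange handle, about 115 x 70 x 55 mm; origin at its underside. Leave it alone.
- calculator: Bystander: black pocket calculator, 130 x 75 x 20 mm; origin at its underside. Leave it alone.
- tape: Bystander: roll of clear tape lying flat, 90 mm across, 30 high; origin at its underside. Leave it alone.
- screwdriver: Bystander: screwdriver lying on the desk; origin at its underside. Leave it alone.
- paperweight: Bystander: round black paperweight, 62 mm across, 34 high; origin at its underside. Leave it alone.
- gluepot: Bystander: white jar with a lid, 56 mm wide, 85 tall; origin at its underside. Leave it alone.
Mind the look-alikes: they are no part of the job. What is shaped like the short_carton but red is not meant.

How it is judged:
On the way, in this order (a step that is already met when the one before it is completed fails the run):
1. the stop bar stands fully in the lowest notches, let go (y of stop in the frame of lane between 0.14 and 0.15 m and z of stop in the frame of lane below 0.0727 m and angle between stop's own z axis and vertical below 0.25 rad and angle between the y axis of stop and the y axis of lane, either way round below 0.15 rad and contact force between the fingers and stop below 0.1 N), for 0.2 s.
2. the long carton lies on the desk on a long narrow side, let go (height (world z) of long_carton between 0.038 and 0.052 m and angle between the y axis of long_carton and the z axis of lane, either way round below 0.15 rad and contact force between the fingers and long_carton below 0.1 N and linear speed of long_carton below 0.02 m/s), for 0.2 s.
3. the long carton is on the rollers lengthwise, let go, more than about 30 mm short of the stop (y of long_carton in the frame of lane between -0.13 and 0.038 m and x of long_carton in the frame of lane between -0.014 and 0.014 m and z of long_carton in the frame of lane between 0.107672 and 0.1443 m and angle between the z axis of long_carton and the y axis of lane, either way round below 0.3 rad and angle between the y axis of long_carton and the z axis of lane, either way round below 0.3 rad and contact force between the fingers and long_carton below 0.1 N), for 0.03 s.
4. the long carton has rolled down against the stop and rests (y of long_carton in the frame of lane between 0.056 and 0.082 m and x of long_carton in the frame of lane between -0.014 and 0.014 m and z of long_carton in the frame of lane between 0.10227 and 0.121462 m and angle between the z axis of long_carton and the y axis of lane, either way round below 0.3 rad and angle between the y axis of long_carton and the z axis of lane, either way round below 0.3 rad and linear speed of long_carton below 0.02 m/s and contact force between the fingers and long_carton below 0.1 N), for 0.2 s.
5. the short carton is on the rollers lengthwise behind it, let go, more than about 12 mm short of the long one (y of short_carton in the frame of lane between -0.16 and -0.066 m and x of short_carton in the frame of lane between -0.014 and 0.014 m and z of short_carton in the frame of lane between 0.110367 and 0.137908 m and angle between the y axis of short_carton and the y axis of lane, either way round below 0.3 rad and angle between the z axis of short_carton and the z axis of lane, either way round below 0.3 rad and contact force between the fingers and short_carton below 0.1 N and distance between long_carton and short_carton above 0.137 m), for 0.03 s.
At the end, for the whole second after the job is handed in: Stop bar fully down in the lowest notches (3.5 mm); long carton on the rollers between the rails, lengthwise on a long narrow side, against the stop (1 cm); short carton lengthwise, right way up, behind it and touching it (9 mm); all let go and at rest (all of step 1 and all of step 4 and y of short_carton in the frame of lane between -0.072 and -0.04 m and x of short_carton in the frame of lane between -0.014 and 0.014 m and z of short_carton in the frame of lane between 0.107174 and 0.127103 m and angle between the y axis of short_carton and the y axis of lane, either way round below 0.3 rad and angle between the z axis of short_carton and the z axis of lane, either way round below 0.3 rad and distance between long_carton and short_carton between 0.118 and 0.134 m and linear speed of each of short_carton, stop below 0.02 m/s and contact force between the fingers and short_carton below 0.1 N).
It fails at once if the long carton is let go in the air above the rollers (height (world z) of long_carton above 0.172 m and contact force between the fingers and long_carton below 0.1 N).
It fails at once if the short carton is let go in the air above the rollers (height (world z) of short_carton above 0.162 m and contact force between the fingers and short_carton below 0.1 N).
It fails at once if another thing on the desk is moved by more than 30 mm (distance of any of mug, punch, calculator, tape, screwdriver, paperweight, gluepot from where it was at the start of the episode above 0.03 m).
It also fails if it takes over 72 s, if anything falls off the work surface, if the arm or the gripper's body presses on something with over 40 N, if the wrist force passes 120 N, or if a joint passes its speed limit or range.

ROBOT

A 6-joint arm with a two-finger parallel gripper is mounted at the origin on the work surface. World frame = base frame: x ahead of the robot, y to its left, z up, the work surface at z = 0. Lengths are in m, angles in rad, forces in N, time in s.
With the tool pointing down it reaches from about 0.35 to 0.975 m from the base axis. Payload 4.9 kg.
Tool frame: the origin (TCP) lies at the very end of the fingers, on their centre line; the grasp point (between the pads) lies 19 mm behind it; x points along the fingers, y is the direction in which the jaws open and shut, and the axes are right-handed (so a half turn about x gives the same grasp; the last joint's range is limited). The gripper opens to 85 mm and grips with 20 to 120 N. Pads are 22 mm wide; open, the fingers measure 114 mm over their backs; the gripper's body (76 mm by 85 mm) begins 54 mm behind the grasp point. The pads swing forward as they close: fully open they stand 13 mm farther back than shut.
Start: joints at [1.095, 0.053, 1.613, -0, 1.476, -0.119], TCP at [0.218, 0.586, 0.194] pointing down, gripper open.
Joint ranges: [-3.01, 3.01], [-1.01, 2.22], [0.06, 2.58], [-1.02, 4.17], [0.09, 2.62], [-3.14, 3.14]. Speed limits (rad/s): [2.57, 2.57, 3.14, 3.14, 3.14, 3.14].

INTERFACE

Orientations are given as a rotation vector (axis times angle).
In Python, from station import ctrl, get_image, calibration, finish_job, search_frame, cut_out, mark_of gives the robot as it stands. The module is installed in compiled form; this text tells all that it offers.
- The arm moves only by the tool arm_command, never from a script. Its argument "plan" is a list that holds one entry, the list of rows, each a list of 7 numbers: the shift along the tool's x, y, z in m, then the turn, a rotation vector about the tool's x, y, z in degrees, then the finger opening in m, from 0 to 0.0854. A call has 1 to 20 rows; each row shifts and turns the pose as measured when the row begins, along the tool's axes as they then stand; what a row does not reach is not made up. A row lasts 1/12 s, in which the tool goes at most 41.7 mm and 7.16 degrees, less where a joint would pass 70% of its speed; a pose out of reach is approached as far as the arm can. A call with a gripper value outside its range is refused whole. The fingers move at their own pace and stop on an object; "squeeze" is the grip in N (left out, the last holds). Time passes only in rows, so rows that do not move let the fingers close. It gives the time, the measured TCP pose, the force and the opening at its end, in the units of the state.
- ctrl.get_obs(): the state, without advancing time (a new reading comes with each control period).
- get_image(name): name is "scene" or "top"; returns the picture (400x640x3 uint8, red, green, blue); there is no depth.
- calibration(name): a dict with "fx", "fy", "cx", "cy" (pixels), "cam_to_world" (4x4, takes a point from camera to world coordinates). Camera axes: x right, y down, z forward; pixel columns grow to the right and rows downward; lengths in m; the calibration is good to about 2 mm. A picture is of the moment at which its call begins. calibration takes no time and is no camera call.
- finish_job(): hands the job in, once; it reports no verdict.
Trained networks look in the newest picture that a camera, given by its name, has taken for a name from the list of things; names that differ only in an ending like _2 or _b are one class to them, and where a whole thing is asked for, a point or a joint stands for the part that bears it (a point fixed in the world has none). Each returns a list of dicts, best first, with "conf" (0 to 1); they miss things now and then, are a little off and sometimes report something else, mostly with a low value. They report only what shows in the picture. A call takes as long as a camera call. They do not tell look-alikes from the thing itself.
- search_frame(camera, thing): "at" ([x, y, z] in m, in the coordinates of the camera as it stood for that picture, good to about 4 mm: the middle of the surface that is visible of it).
- cut_out(camera, thing): "mask" (400x640 bool, what is visible of it).
- mark_of(camera, thing): "at" ([x, y, z] in m, in the coordinates of the camera as it stood for that picture, good to about 4 mm: a listed point, or the origin of a listed thing).
The state is a dict: "t": time; "q": joint angles; "dq": joint speeds; "effort": joint torques, N m; "tool_pos": TCP position; "tool_rot": TCP orientation; "contact_force": force on the tool from outside, world axes, zero at the start; "wrist_torque": the same for the moment, N m; "opening": finger opening in m.
Only numpy, scipy, OpenCV 4.12 (cv2) and the standard library are available. Lean on these libraries where they do the work, as an engineer would, in place of code of your own. Each camera call takes 0.05 s, during which the arm holds its last target. There are 200 camera calls.

## Working session

There is one attempt and no reset: what is moved stays moved. The work goes in short steps, Python scripts to look and compute and a tool call to move; the robot and the scene stay as the last step left them, time stands still between calls to the robot, and variables do not carry over. Pictures are saved under pics/ and viewed, about 8 in all and at most 12, crops included, and the job is handed in when it is done.

Besides the shell and the picture viewer there is one more tool, called after "Emit:" as name(argument=value, ...) on one line, values as JSON. arm_command: Moves the arm, as the interface text tells. Its arguments: {"type":"object","properties":{"plan":{"type":"array","items":{"type":"array","items":{"type":"array","items":{"type":"number"}}}},"squeeze":{"type":"number"}},"required":["plan"]}

```bash
mkdir -p pics
cat > h.py <<'E'
import numpy as np,cv2
from station import *
from scipy.spatial.transform import Rotation as R
def save(cam,fn,crop=None,s=1):
    im=get_image(cam)
    if crop: a,b,c,d=crop; im=im[b:d,a:c]
    im=cv2.resize(im,None,fx=s,fy=s,interpolation=cv2.INTER_CUBIC)
    cv2.imwrite('pics/'+fn,im[:,:,::-1])
def w(cam,p):
    T=np.array(calibration(cam)['cam_to_world']); return T[:3,:3]@np.array(p)+T[:3,3]
def px(cam,P):
    c=calibration(cam);T=np.array(c['cam_to_world']);q=T[:3,:3].T@(np.array(P)-T[:3,3])
    return np.array([c['fx']*q[0]/q[2]+c['cx'],c['fy']*q[1]/q[2]+c['cy']])
def ray(cam,u,v,z):
    c=calibration(cam);T=np.array(c['cam_to_world']);d=T[:3,:3]@np.array([(u-c['cx'])/c['fx'],(v-c['cy'])/c['fy'],1]);o=T[:3,3]
    return o+d*(z-o[2])/d[2]
def st():
    o=ctrl.get_obs();M=R.from_rotvec(o['tool_rot']).as_matrix()
    print('t',round(o['t'],2),'tcp',np.round(o['tool_pos'],4),'f',np.round(o['contact_force'],1),'open',round(float(o['opening']),4));print(np.round(M,3).tolist());print('q',np.round(o['q'],2))
    return o,M
E
python3 - <<'E'
from h import *
st()
for c in('scene','top'):
    save(c,c+'0.png')
    print(c,np.round(np.array(calibration(c)['cam_to_world']),2).tolist(),calibration(c)['fx'])
    for n in('lane','mid_notch','low_notch','stop','long_carton','short_carton'):
        print(n,[(round(d['conf'],2),np.round(w(c,d['at']),3).tolist(),px(c,w(c,d['at'])).round().tolist()) for d in mark_of(c,n)[:4]])
E
```

```text
t 0.0 tcp [0.218  0.585  0.1928] f [-0.4  1.   0.5] open 0.0855
[[-0.001, 0.349, 0.937], [-0.002, 0.937, -0.349], [-1.0, -0.002, -0.0]]
q [ 1.1   0.05  1.61 -0.    1.48 -0.12]
scene [[0.88, 0.38, -0.3, 0.98], [0.48, -0.68, 0.56, -0.91], [0.01, -0.63, -0.77, 1.19], [0.0, 0.0, 0.0, 1.0]] 435.18240935494157
lane [(0.81, [0.531, 0.154, 0.001], [357.0, 163.0])]
mid_notch [(0.9, [0.522, 0.221, 0.075], [364.0, 137.0])]
low_notch [(0.64, [0.512, 0.299, 0.064], [370.0, 127.0])]
stop [(0.54, [0.526, 0.221, 0.077], [365.0, 137.0])]
long_carton [(0.64, [0.447, -0.258, 0.078], [278.0, 219.0])]
short_carton [(0.88, [0.738, -0.348, 0.037], [345.0, 287.0]), (0.88, [0.368, -0.524, 0.037], [208.0, 279.0]), (0.66, [0.312, -0.353, 0.035], [228.0, 231.0]), (0.61, [0.588, -0.275, 0.039], [314.0, 247.0])]
top [[-0.02, -0.99, 0.14, 0.36], [-1.0, 0.03, 0.02, -0.12], [-0.03, -0.14, -0.99, 1.27], [0.0, 0.0, 0.0, 1.0]] 473.2439729281134
lane [(0.81, [0.531, 0.152, 0.005], [236.0, 205.0]), (0.68, [0.764, 0.04, -0.001], [277.0, 121.0])]
mid_notch [(0.92, [0.523, 0.224, 0.078], [202.0, 205.0])]
low_notch [(0.8, [0.513, 0.296, 0.068], [175.0, 210.0])]
stop [(0.68, [0.523, 0.22, 0.072], [204.0, 205.0])]
long_carton [(0.64, [0.446, -0.26, 0.077], [393.0, 231.0]), (0.24, [0.521, 0.223, 0.072], [203.0, 206.0])]
short_carton [(0.92, [0.315, -0.359, 0.033], [432.0, 282.0]), (0.79, [0.372, -0.522, 0.036], [495.0, 258.0]), (0.67, [0.742, -0.354, 0.032], [421.0, 121.0]), (0.57, [0.586, -0.279, 0.036], [396.0, 179.0])]
```

```bash
python3 -c "
import cv2,numpy as np
a=cv2.imread('pics/scene0.png');b=cv2.imread('pics/top0.png')
cv2.imwrite('pics/both.png',cv2.resize(np.vstack([a,b]),(480,600),interpolation=cv2.INTER_AREA))"
```

```text
(no output)
```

View pics/scene0.png

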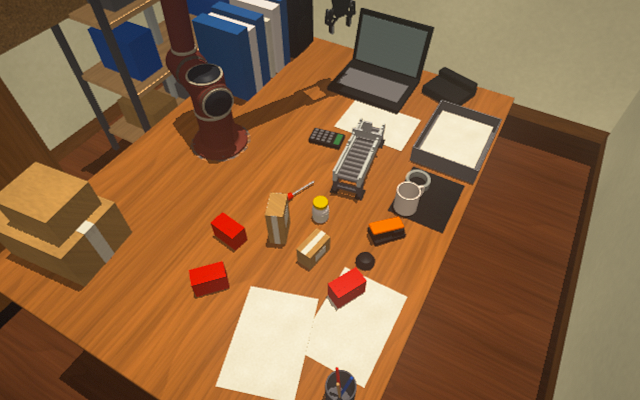

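View pics/top0.png

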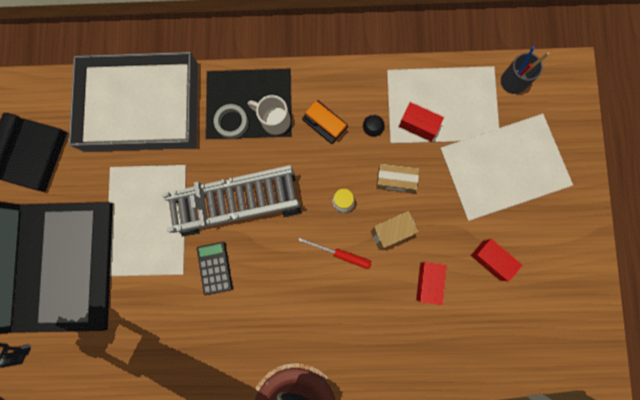

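```bash
cat >> h.py <<'E'
def Rz(a): a=np.radians(a); return np.array([[np.cos(a),-np.sin(a),0],[np.sin(a),np.cos(a),0],[0,0,1]])
def box(c,yaw,s):
    return [np.array(c)+Rz(yaw)@(np.array([i,j,k])*np.array(s)/2) for k in(1,-1) for i,j in((1,1),(1,-1),(-1,-1),(-1,1))]
def fitbox(cam,name,near,z,s,yaws=range(0,180,3),sel=None):
    from scipy.optimize import minimize
    ms=[d['mask'] for d in cut_out(cam,name)]
    u=px(cam,[near[0],near[1],z]); m=min(ms,key=lambda m:np.hypot(*(np.argwhere(m).mean(0)[::-1]-u)))
    m=m.astype(np.uint8)
    def cost(p):
        h=cv2.convexHull(np.array([px(cam,P) for P in box([p[0],p[1],z],p[2],s)],np.float32))
        k=np.zeros_like(m); cv2.fillConvexPoly(k,np.round(h*16).astype(int),1,shift=4); 
        return 1-(k&m).sum()/max((k|m).sum(),1)
    best=min(((cost([near[0],near[1],a]),a) for a in yaws))
    r=min((minimize(cost,[near[0],near[1],best[1]+d],method='Nelder-Mead',options=dict(initial_simplex=np.array([near[0],near[1],best[1]+d])+np.array([[0,0,0],[.01,0,3],[0,.01,-3],[-.01,-.005,6]]))) for d in(0,8,-8)),key=lambda r:r.fun)
    return r.x,r.fun
E
cat > m.py <<'E'
from h import *
for c in('top','scene'):
    get_image(c)
    print(c,'long',fitbox(c,'long_carton',(.446,-.26),.075,(.055,.09,.15)))
    print(c,'short',fitbox(c,'short_carton',(.587,-.277),.035,(.055,.1,.07)))
im=get_image('top')
s=4
def crop(a,b,c_,d,lines):
    k=cv2.resize(im[b:d,a:c_],None,fx=s,fy=s,interpolation=cv2.INTER_CUBIC)[:,:,::-1].copy()
    for P,Q,col in lines:
        p,q=[tuple(((px('top',X)-[a,b]+.5)*s).round().astype(int)) for X in(P,Q)]
        cv2.line(k,p,q,col,1)
    return k
o=np.array([.531,.153,0]);A=Rz(7.3);L=[]
for x in(-.05,.05): L.append((o+A@[x,-.1725,.128],o+A@[x,.1725,.086],(0,0,255)))
for y in(.07,.145): L.append((o+A@[-.056,y,.1],o+A@[.056,y,.1],(0,255,0)))
L.append((o+A@[-.05,-.1725,.128],o+A@[.05,-.1725,.128],(0,0,255)))
L.append((o+A@[-.05,.1725,.086],o+A@[.05,.1725,.086],(0,0,255)))
cv2.imwrite('pics/lane1.png',crop(155,155,310,240,L))
E
python3 m.py
```

```text
Traceback (most recent call last):
  File "m.py", line 4, in <module>
    print(c,'long',fitbox(c,'long_carton',(.446,-.26),.075,(.055,.09,.15)))
                   ~~~~~~^^^^^^^^^^^^^^^^^^^^^^^^^^^^^^^^^^^^^^^^^^^^^^^^^
  File "h.py", line 34, in fitbox
    r=min((minimize(cost,[near[0],near[1],best[1]+d],method='Nelder-Mead',options=dict(initial_simplex=np.array([near[0],near[1],best[1]+d])+np.array([[0,0,0],[.01,0,3],[0,.01,-3],[-.01,-.005,6]]))) for d in(0,8,-8)),key=lambda r:r.fun)
  File "h.py", line 34, in <genexpr>
    r=min((minimize(cost,[near[0],near[1],best[1]+d],method='Nelder-Mead',options=dict(initial_simplex=np.array([near[0],near[1],best[1]+d])+np.array([[0,0,0],[.01,0,3],[0,.01,-3],[-.01,-.005,6]]))) for d in(0,8,-8)),key=lambda r:r.fun)
           ~~~~~~~~^^^^^^^^^^^^^^^^^^^^^^^^^^^^^^^^^^^^^^^^^^^^^^^^^^^^^^^^^^^^^^^^^^^^^^^^^^^^^^^^^^^^^^^^^^^^^^^^^^^^^^^^^^^^^^^^^^^^^^^^^^^^^^^^^^^^^^^^^^^^^^^^^^^^^^^^^^^^^^^^^^^^^^^^^^^^^^^^^^^
  File "h.py", line 30, in cost
    h=cv2.convexHull(np.array([px(cam,P) for P in box([p[0],p[1],z],p[2],s)],np.float32))
                               ~~^^^^^^^
  File "h.py", line 12, in px
    c=calibration(cam);T=np.array(c['cam_to_world']);q=T[:3,:3].T@(np.array(P)-T[:3,3])
ValueError: time passes only in moves, steps and waits
```

```bash
sed -i 's/^from scipy.spatial/import functools\ncalibration=functools.lru_cache(None)(calibration)\nfrom scipy.spatial/' h.py; python3 m.py
```

```text
top long (array([ 0.44560747, -0.25862806, 22.86279557]), np.float64(0.03693444136657431))
top short (array([  0.58686878,  -0.27948852, 172.8162837 ]), np.float64(0.0547945205479452))
scene long (array([ 0.44605836, -0.25416479, 26.03285085]), np.float64(0.04003558718861211))
scene short (array([  0.58839512,  -0.27459841, 170.47475058]), np.float64(0.036055143160127257))
```

View pics/lane1.png

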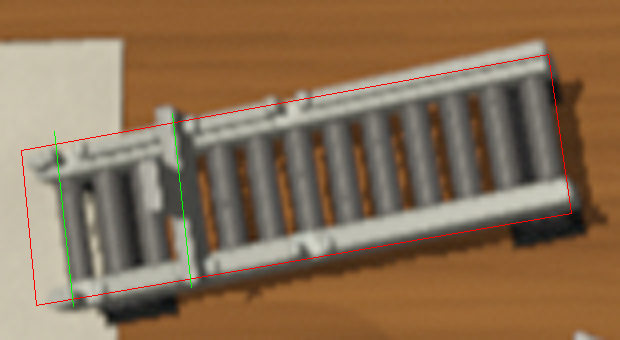

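```bash
cat > l.py <<'E'
from h import *
for cam,(a,b,c,d) in dict(top=(155,155,310,240),scene=(325,110,395,200)).items():
    im=get_image(cam)[b:d,a:c]; g=cv2.cvtColor(im,cv2.COLOR_RGB2GRAY)
    g=cv2.resize(g,None,fx=4,fy=4,interpolation=cv2.INTER_CUBIC)
    S=cv2.createLineSegmentDetector().detect(g)[0][:,0]
    r=[];q=[]
    for s in S:
        u=[((s[i]+.5)/4+a-.5,(s[i+1]+.5)/4+b-.5) for i in(0,2)]
        P,Q=[ray(cam,*x,.08) for x in u];v=Q-P;n=np.hypot(*v[:2])
        if n<.025: continue
        ang=(np.degrees(np.arctan2(v[1],v[0]))+90)%180-90
        if abs(ang-8)<12: r.append((round(ang,1),round(n*1000)))
        elif n>.05 and abs(abs(ang)-82)<12: q.append((round(ang%180-90,1),round(n*1000),((P+Q)/2).round(3)[:2].tolist()))
    print(cam,'rollers',sorted(r),'wmean',np.average([x[0] for x in r],weights=[x[1] for x in r]));print(' rails',q)
o=np.array([.534,.154,0]);A=Rz(9);L=[]
for x in(-.05,.05): L.append((o+A@[x,-.165,.127],o+A@[x,.165,.087],(0,0,255)))
for y in(.07,.145): L.append((o+A@[-.056,y,.104 if y<.1 else .065],o+A@[.056,y,.104 if y<.1 else .065],(0,255,0)))
for y in (-.165,.165): L.append((o+A@[-.036,y,.075-.1228*y],o+A@[.036,y,.075-.1228*y],(255,0,0)))
L.append((o+A@[-.016,.07,.146],o+A@[.016,.07,.146],(255,0,255)))
K=[]
for cam,(a,b,c,d) in dict(top=(155,155,310,240),scene=(325,105,395,200)).items():
    s=5 if cam=='top' else 8
    s=3.3 if cam=='top' else 5.8
    k=cv2.resize(get_image(cam)[b:d,a:c],None,fx=s,fy=s,interpolation=cv2.INTER_CUBIC)[:,:,::-1].copy()
    for P,Q,col in L:
        p,q=[tuple(((px(cam,X)-[a,b]+.5)*s).round().astype(int).tolist()) for X in(P,Q)]
        cv2.line(k,p,q,col,1)
    K.append(k)
h=max(k.shape[0] for k in K)
K=[cv2.copyMakeBorder(k,0,h-k.shape[0],0,0,0) for k in K]
z=np.hstack(K);print(z.shape);cv2.imwrite('pics/lane2.png',z[:600,:])
E
python3 l.py
```

```text
top rollers [(np.float64(0.2), 64), (np.float64(5.7), 64), (np.float64(8.7), 29), (np.float64(8.8), 29), (np.float64(8.8), 66), (np.float64(8.9), 52), (np.float64(9.1), 36), (np.float64(9.1), 42), (np.float64(9.2), 34), (np.float64(9.2), 48), (np.float64(9.2), 53), (np.float64(9.2), 69), (np.float64(9.4), 63), (np.float64(9.5), 30), (np.float64(9.5), 41), (np.float64(9.7), 39), (np.float64(9.8), 29), (np.float64(9.8), 41), (np.float64(9.8), 63), (np.float64(9.9), 33), (np.float64(10.0), 42), (np.float64(10.0), 53), (np.float64(10.4), 40), (np.float64(10.6), 59), (np.float64(11.8), 27)] wmean 8.813612565445025
 rails [(np.float64(10.6), 161, [0.517, 0.064]), (np.float64(10.9), 83, [0.57, 0.162]), (np.float64(10.5), 96, [0.499, 0.081]), (np.float64(11.1), 100, [0.588, 0.073]), (np.float64(0.5), 78, [0.63, 0.309]), (np.float64(11.2), 150, [0.607, 0.07]), (np.float64(11.1), 147, [0.599, 0.07]), (np.float64(11.1), 136, [0.594, 0.074])]
scene rollers [(np.float64(1.2), 30), (np.float64(2.2), 46), (np.float64(4.5), 27), (np.float64(7.2), 31), (np.float64(9.1), 61), (np.float64(9.3), 62), (n
[... 385 characters left out ...]
2), 58), (np.float64(10.7), 27), (np.float64(11.8), 30), (np.float64(12.1), 29), (np.float64(13.2), 36)] wmean 9.294840989399294
 rails [(np.float64(16.5), 86, [0.573, 0.286]), (np.float64(8.0), 91, [0.583, 0.075]), (np.float64(7.5), 119, [0.505, 0.11]), (np.float64(7.9), 120, [0.593, 0.091]), (np.float64(5.4), 58, [0.49, 0.175]), (np.float64(-0.1), 111, [0.392, 0.273]), (np.float64(7.2), 129, [0.498, 0.08]), (np.float64(7.2), 137, [0.49, 0.079]), (np.float64(7.3), 131, [0.504, 0.076]), (np.float64(9.4), 76, [0.465, 0.147]), (np.float64(10.1), 55, [0.452, 0.163]), (np.float64(8.9), 56, [0.43, 0.161]), (np.float64(5.7), 59, [0.588, 0.195]), (np.float64(8.1), 99, [0.606, 0.074])]
(551, 918, 3)
```

View pics/lane2.png

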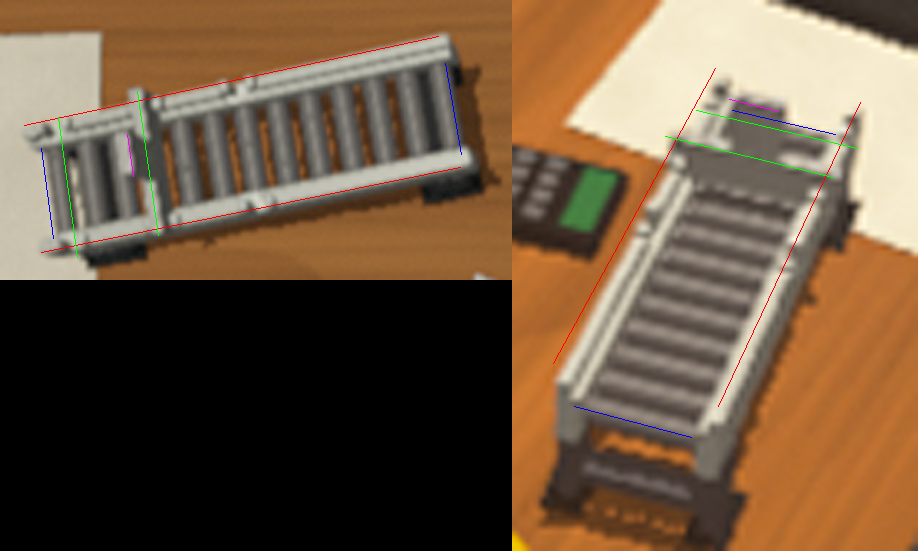

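```bash
cat >> h.py <<'E'
def ori(az,tilt=0):
    """tool y horizontal at azimuth az(deg), x down; tilt>0 swings tool x about tool y from down towards tool -z... sign printed by caller"""
    a=np.radians(az);y=np.array([np.cos(a),np.sin(a),0]);x=np.array([0,0,-1.]);M=np.column_stack([x,y,np.cross(x,y)])
    return M@R.from_rotvec([0,np.radians(tilt),0]).as_matrix()
def plan(segs,start=None):
    """segs: (pos,M,n)"""
    o=ctrl.get_obs();p=np.array(o['tool_pos']);M=R.from_rotvec(o['tool_rot']).as_matrix()
    if start: p,M=start
    for P,N,n in segs:
        P=np.array(P);rv=R.from_matrix(M.T@N).as_rotvec()
        print('seg n',n,'turn',np.round(np.degrees(rv),1))
        for i in range(n):
            Mi=M@R.from_rotvec(rv*i/n).as_matrix()
            print('[',*[f'{v:.4f},' for v in Mi.T@((P-p)/n)],*[f'{v:.2f},' for v in np.degrees(rv)/n],'] ',end='' if i%2==0 else '\n')
        print();p,M=P,N
E
python3 - <<'E'
from h import *
A=ori(99.6); plan([((.524,.222,.235),A,17),((.524,.222,.16),A,3)])
E
```

```text
seg n 17 turn [-30.   0.   0.]
[ -0.0024, -0.0138, 0.0243, -1.77, 0.00, 0.00, ] [ -0.0024, -0.0145, 0.0239, -1.77, 0.00, 0.00, ] 
[ -0.0024, -0.0152, 0.0234, -1.77, 0.00, 0.00, ] [ -0.0024, -0.0159, 0.0229, -1.77, 0.00, 0.00, ] 
[ -0.0024, -0.0166, 0.0224, -1.77, 0.00, 0.00, ] [ -0.0024, -0.0173, 0.0219, -1.77, 0.00, 0.00, ] 
[ -0.0024, -0.0180, 0.0214, -1.77, 0.00, 0.00, ] [ -0.0024, -0.0187, 0.0208, -1.77, 0.00, 0.00, ] 
[ -0.0024, -0.0193, 0.0202, -1.77, 0.00, 0.00, ] [ -0.0024, -0.0199, 0.0196, -1.77, 0.00, 0.00, ] 
[ -0.0024, -0.0205, 0.0190, -1.77, 0.00, 0.00, ] [ -0.0024, -0.0211, 0.0184, -1.77, 0.00, 0.00, ] 
[ -0.0024, -0.0216, 0.0177, -1.77, 0.00, 0.00, ] [ -0.0024, -0.0222, 0.0170, -1.77, 0.00, 0.00, ] 
[ -0.0024, -0.0227, 0.0163, -1.77, 0.00, 0.00, ] [ -0.0024, -0.0232, 0.0156, -1.77, 0.00, 0.00, ] 
[ -0.0024, -0.0236, 0.0149, -1.77, 0.00, 0.00, ] 
seg n 3 turn [0. 0. 0.]
[ 0.0250, 0.0000, 0.0000, 0.00, 0.00, 0.00, ] [ 0.0250, 0.0000, 0.0000, 0.00, 0.00, 0.00, ] 
[ 0.0250, 0.0000, 0.0000, 0.00, 0.00, 0.00, ]
```

Emit:
arm_command(plan=[[[-0.01,0,0,-6,0,0,0.085],[-0.01,0,0,-6,0,0,0.085],[-0.01,0,0,-6,0,0,0.085],[-0.01,0,0,-6,0,0,0.085],[0,0,0,-6,0,0,0.085],[0,-0.0315,0.0185,0,0,0,0.085],[0,-0.0315,0.0185,0,0,0,0.085],[0,-0.0315,0.0185,0,0,0,0.085],[0,-0.0315,0.0185,0,0,0,0.085],[0,-0.0315,0.0185,0,0,0,0.085],[0,-0.0315,0.0185,0,0,0,0.085],[0,-0.0315,0.0185,0,0,0,0.05],[0,-0.0315,0.0185,0,0,0,0.05],[0,-0.0315,0.0185,0,0,0,0.05],[0,-0.0315,0.0185,0,0,0,0.05],[0,-0.0315,0.0185,0,0,0,0.05],[0,-0.0315,0.0185,0,0,0,0.05],[0,-0.0315,0.0185,0,0,0,0.05],[0.02,0,0,0,0,0,0.05],[0.02,0,0,0,0,0,0.05]]])

```text
t: 3.02
tool_pos: [0.5511, 0.2154, 0.2018]
tool_rot: [-0.153, 1.55, 0.159]
contact_force: [-0.8, 1.4, 0.1]
opening: 0.0502
```

Run:
```python
from h import *
st()
s=4
im=get_image('scene')[60:190,300:450]
k=cv2.resize(im,None,fx=s,fy=s,interpolation=cv2.INTER_CUBIC)
p=np.array(ctrl.get_obs()['tool_pos'])
cv2.circle(k,tuple(((px('scene',p)-[300,60])*s).astype(int).tolist()),4,(255,0,0),1)
cv2.imwrite('pics/s3.png',k[:,:,::-1])
for c in('scene','top'):
    get_image(c)
    for n in('stop','low_notch','mid_notch','lane'):
        print(c,n,[(round(d['conf'],2),np.round(w(c,d['at']),3).tolist()) for d in mark_of(c,n)[:2]])
plan([((.524,.222,.115),ori(99.6),6)])
```

```text
t 3.02 tcp [0.5511 0.2154 0.2018] f [-0.8  1.4  0.1] open 0.0502
[[0.015, -0.198, 0.98], [0.005, 0.98, 0.198], [-1.0, 0.002, 0.016]]
q [ 0.25 -0.04  1.7   0.    1.47 -1.52]
scene stop [(0.77, [0.529, 0.224, 0.077])]
scene low_notch [(0.88, [0.513, 0.295, 0.065]), (0.71, [0.768, 0.17, 0.003])]
scene mid_notch [(0.94, [0.524, 0.22, 0.074]), (0.48, [0.587, -0.275, 0.037])]
scene lane [(0.56, [0.532, 0.156, 0.0])]
top stop [(0.98, [0.524, 0.221, 0.07])]
top low_notch [(0.81, [0.513, 0.295, 0.071])]
top mid_notch [(0.76, [0.525, 0.226, 0.075])]
top lane [(0.89, [0.533, 0.151, 0.001])]
seg n 6 turn [ 2.   0.9 -0.1]
[ 0.0145, 0.0016, -0.0042, 0.34, 0.15, -0.02, ] [ 0.0145, 0.0015, -0.0042, 0.34, 0.15, -0.02, ] 
[ 0.0145, 0.0015, -0.0042, 0.34, 0.15, -0.02, ] [ 0.0145, 0.0015, -0.0042, 0.34, 0.15, -0.02, ] 
[ 0.0146, 0.0015, -0.0041, 0.34, 0.15, -0.02, ] [ 0.0146, 0.0015, -0.0041, 0.34, 0.15, -0.02, ]
```

View pics/s3.png

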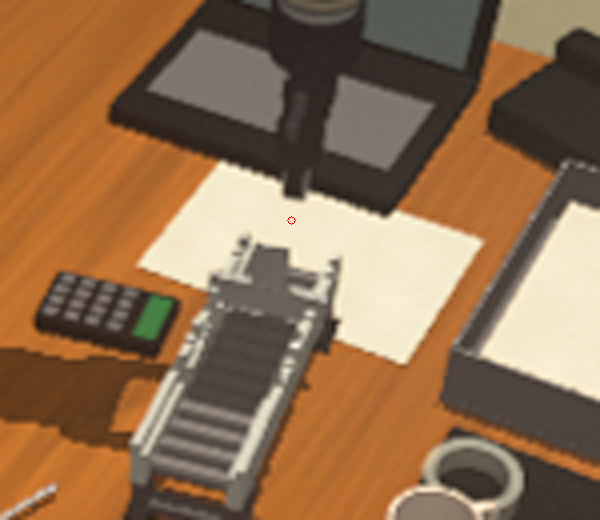

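Emit:
arm_command(plan=[[[0.0145,0.0015,-0.004,0.34,0.15,0,0.05],[0.0145,0.0015,-0.004,0.34,0.15,0,0.05],[0.0145,0.0015,-0.004,0.34,0.15,0,0.05],[0.0145,0.0015,-0.004,0.34,0.15,0,0.05],[0.0145,0.0015,-0.004,0.34,0.15,0,0.05],[0.0145,0.0015,-0.004,0.34,0.15,0,0.05],[0,0,0,0,0,0,0.03],[0,0,0,0,0,0,0.022],[0,0,0,0,0,0,0.018],[0,0,0,0,0,0,0.018]]], squeeze=30)

```text
t: 4.4
tool_pos: [0.5179, 0.2225, 0.1013]
tool_rot: [-0.13, 1.577, 0.13]
contact_force: [-0.1, -0.3, -0.1]
opening: 0.0179
```

Run:
```python
from h import *
st()
s=6
K=[]
for c,b in(('scene',(335,90,395,160)),('top',(170,160,240,230))):
    a=get_image(c)[b[1]:b[3],b[0]:b[2]]
    K.append(cv2.resize(a,None,fx=s,fy=s,interpolation=cv2.INTER_CUBIC))
cv2.imwrite('pics/s4.png',np.hstack(K)[:,:,::-1])
plan([((.525,.222,.115),ori(99.6),1)])
```

```text
t 4.4 tcp [0.5179 0.2225 0.1013] f [-0.1 -0.3 -0.1] open 0.0179
[[-0.011, -0.165, 0.986], [-0.001, 0.986, 0.165], [-1.0, 0.001, -0.01]]
q [ 0.27 -0.01  1.84  0.    1.33 -1.46]
seg n 1 turn [-0.1 -0.5 -0.1]
[ -0.0132, -0.0017, 0.0063, -0.13, -0.54, -0.07, ]
```

View pics/s4.png

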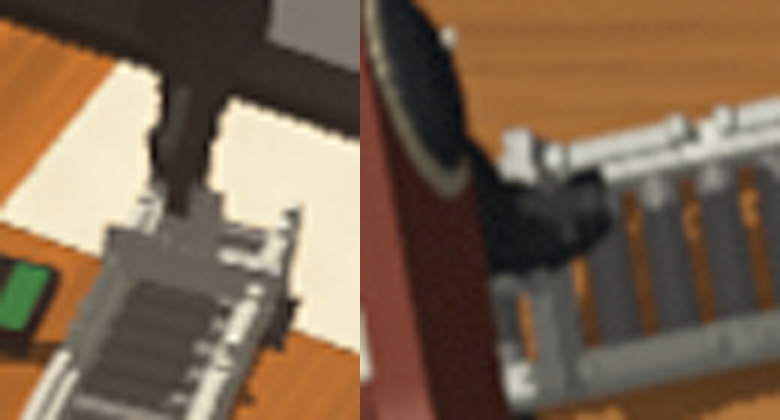

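Emit:
arm_command(plan=[[[-0.007,-0.0005,0.004,0,-0.3,0,0.018],[-0.006,-0.0005,0.003,0,-0.2,0,0.018],[0,0,0,0,0,0,0.014],[0,0,0,0,0,0,0.012],[0,0,0,0,0,0,0.0],[0,0,0,0,0,0,0.0],[0,0,0,0,0,0,0.0],[0,0,0,0,0,0,0.0]]], squeeze=50)

```text
t: 5.17
tool_pos: [0.5298, 0.2233, 0.1211]
tool_rot: [-0.127, 1.558, 0.131]
contact_force: [0.8, 0.3, -0.2]
opening: 0.0002
```

Run:
```python
from h import *
st()
```

```text
t 5.17 tcp [0.5298 0.2233 0.1211] f [ 0.8  0.3 -0.2] open 0.0002
[[0.008, -0.164, 0.986], [0.003, 0.986, 0.164], [-1.0, 0.002, 0.009]]
q [ 0.27 -0.02  1.81  0.    1.34 -1.47]
```

Run:
```python
from h import *
s=6
K=[]
p=np.array(ctrl.get_obs()['tool_pos'])
for c,b in(('scene',(335,90,395,160)),('top',(170,160,240,230))):
    a=get_image(c)[b[1]:b[3],b[0]:b[2]]
    a=cv2.resize(a,None,fx=s,fy=s,interpolation=cv2.INTER_CUBIC)
    cv2.circle(a,tuple(((px(c,p)-[b[0],b[1]]+.5)*s).astype(int).tolist()),4,(255,0,0),1)
    K.append(a)
    for n in('stop','mid_notch'):
        print(c,n,[(round(d['conf'],2),np.round(w(c,d['at']),3).tolist()) for d in mark_of(c,n)[:2]])
cv2.imwrite('pics/s5.png',np.hstack(K)[:,:,::-1])
```

```text
scene stop [(0.88, [0.528, 0.227, 0.077]), (0.53, [0.513, 0.298, 0.067])]
scene mid_notch [(0.71, [0.514, 0.299, 0.067]), (0.7, [0.523, 0.221, 0.076])]
top stop [(0.54, [0.528, 0.223, 0.073])]
top mid_notch [(0.91, [0.525, 0.223, 0.077])]
```

View pics/s5.png

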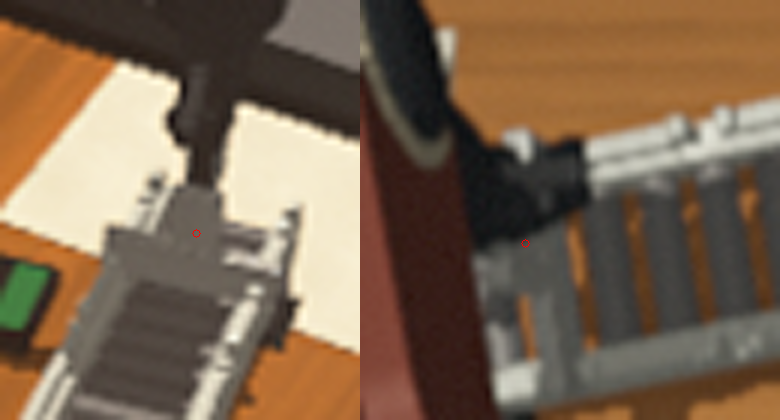

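Run:
```python
from h import *
for u in((369,121),(367,129)):
  for z in(.1,.12,.14,.16,.18):print('scene',u,z,ray('scene',*u,z)[:2].round(3))
for u in((207.5,186),(207.5,192),(202,196)):
  for z in(.1,.12,.14,.16,.18):print('top',u,z,ray('top',*u,z)[:2].round(3))
b=(335,90)
for P in((.518,.2225,.101),(.518,.2225,.125),(.525,.222,.146),(.525,.222,.104)): print(P,(px('scene',P)-b)*6)
```

```text
scene (369, 121) 0.1 [0.508 0.287]
scene (369, 121) 0.12 [0.517 0.265]
scene (369, 121) 0.14 [0.526 0.243]
scene (369, 121) 0.16 [0.534 0.221]
scene (369, 121) 0.18 [0.543 0.199]
scene (367, 129) 0.1 [0.521 0.242]
scene (367, 129) 0.12 [0.53  0.221]
scene (367, 129) 0.14 [0.538 0.2  ]
scene (367, 129) 0.16 [0.546 0.179]
scene (367, 129) 0.18 [0.555 0.158]
top (207.5, 186) 0.1 [0.568 0.204]
top (207.5, 186) 0.12 [0.565 0.198]
top (207.5, 186) 0.14 [0.561 0.193]
top (207.5, 186) 0.16 [0.557 0.187]
top (207.5, 186) 0.18 [0.554 0.181]
top (207.5, 192) 0.1 [0.553 0.204]
top (207.5, 192) 0.12 [0.55  0.198]
top (207.5, 192) 0.14 [0.546 0.192]
top (207.5, 192) 0.16 [0.543 0.187]
top (207.5, 192) 0.18 [0.539 0.181]
top (202, 196) 0.1 [0.543 0.217]
top (202, 196) 0.12 [0.54  0.211]
top (202, 196) 0.14 [0.537 0.206]
top (202, 196) 0.16 [0.534 0.2  ]
top (202, 196) 0.18 [0.53  0.194]
(0.518, 0.2225, 0.101) [173.35056863 249.93031765]
(0.518, 0.2225, 0.125) [176.20033388 220.31608369]
(0.525, 0.222, 0.146) [188.84769988 198.05214173]
(0.525, 0.222, 0.104) [183.59039203 250.47876952]
```

Emit:
arm_command(plan=[[[-0.02,0,0,0,0,0,0],[-0.02,0,0,0,0,0,0],[-0.02,0,0,0,0,0,0],[0,0,0,0,0,0,0],[0,0,0,0,0,0,0]]])

```text
t: 5.88
tool_pos: [0.5275, 0.2226, 0.1803]
tool_rot: [-0.128, 1.564, 0.13]
contact_force: [-0.3, 0.0, -0.2]
opening: -0.0003
```

Run:
```python
from h import *
o,M=st()
u=px('scene',o['tool_pos']);print(u)
g=cv2.cvtColor(get_image('scene'),cv2.COLOR_RGB2GRAY)
x,y=u.round().astype(int);print(x,y);print(g[y-14:y+20,x-9:x+12])
u=px('top',o['tool_pos']);print(u)
```

```text
t 5.88 tcp [0.5275 0.2226 0.1803] f [-0.3  0.  -0.2] open -0.0003
[[0.003, -0.164, 0.986], [0.002, 0.986, 0.164], [-1.0, 0.001, 0.003]]
q [ 0.27 -0.07  1.75  0.    1.45 -1.47]
[367.91271269 115.73208957]
368 116
[[228 174 169 140  68  59  54  62  73  44  45  43  66  91  77  52  48  51
   51  51  50]
 [239 242 245 226 169 166 138  77  66  42  46  41  74  92  66  38  44  48
   47  50  50]
 [235 234 236 237 239 242 221 126  53  44  45  45  74  91  62  39  43  41
   44  45  46]
 [234 233 234 235 235 235 232 171  49  43  44  44  75  88  55  39  42  36
   41  42  41]
 [234 234 234 234 235 237 232 173  40  38  41  45  71 113 141 126  70  52
   38  36  41]
 [235 236 236 236 235 236 236 203 118  97  65  55  78 167 235 224 168 158
  125  65  51]
 [236 236 237 236 236 236 236 232 220 199 169 154 157 214 238 236 239 242
  224 168 159]
 [237 237 237 236 236 235 235 235 236 239 240 237 232 235 234 233 231 233
  236 239 242]
 [238 238 238 237 236 236 234 233 235 234 233 234 233 233 232 231 232 231
  233 234 234]
 [236 236 237 236 236 236 235 233 234 233 232 232 232 232 232 231 230 231
  232 232 233
[... 1466 characters left out ...]
1 101 103 103 113 131 136 136 128
  123 128 170]
 [109 112 107 113 107  97  97  97 101 100 100 100  93  87  91  94 101 114
  128 130 168]
 [102 100 104 106 108  98 100 101 100  99 102  98  92  85  86  85  85  85
   88 100 169]
 [ 97  97  99 104  99  99 106 104  98 103 102 100  96 123 144 129 113  90
   78 130 195]
 [ 98  97  97  96  97 100 100  93  95 106 102 100 100 154 201 186 169 157
  144 180 220]
 [101  99  99  99  98  99  98  99  98 100  99 100 102 150 192 184 184 201
  207 200 208]
 [ 99  98 100 100  99 101  99  99  98  98  98  98  98  95  92  95 118 145
  167 181 179]
 [ 99  98 100  99 100 100  98 100 100  99 100  99  99  98  98  97  96  95
   92  94 113]]
[189.80053702 197.50829314]
```

Run:
```python
from h import *
s=5
K=[];p=np.array(ctrl.get_obs()['tool_pos'])
for c,b in(('scene',(330,50,410,170)),('top',(150,150,230,270))):
    a=get_image(c)[b[1]:b[3],b[0]:b[2]]
    a=cv2.resize(a,None,fx=s,fy=s,interpolation=cv2.INTER_CUBIC)
    for dz,col in((0,(255,0,0)),(.037,(0,255,0)),(.1,(0,0,255))):
        cv2.circle(a,tuple(((px(c,p+[0,0,dz])-[b[0],b[1]]+.5)*s).astype(int).tolist()),3,col,1)
    K.append(a)
cv2.imwrite('pics/s6.png',np.hstack(K)[:,:,::-1])
```

```text
(no output)
```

View pics/s6.png

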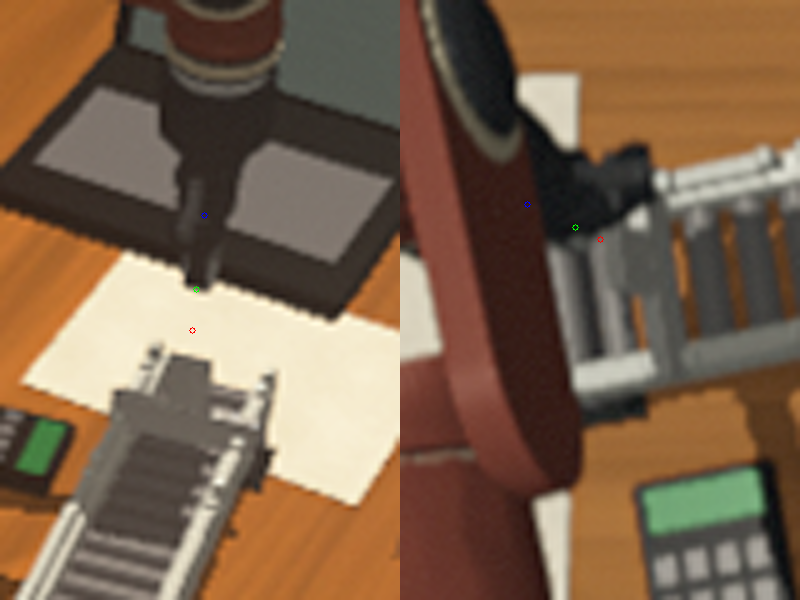

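Emit:
arm_command(plan=[[[0,0,0,0,0,0,0.03],[0,0,0,0,0,0,0.03],[0.02,0,0,0,0,0,0.03],[0.02,0,0,0,0,0,0.03],[0.02,0,0,0,0,0,0.03],[0.02,0,0,0,0,0,0.03],[0.01,0,0,0,0,0,0.03],[0,0,0,0,0,0,0.03],[0,0,0,0,0,0,0.03]]])

```text
t: 6.78
tool_pos: [0.5235, 0.2216, 0.0795]
tool_rot: [-0.13, 1.574, 0.129]
contact_force: [0.3, 0.4, 0.6]
opening: 0.03
```

Emit:
arm_command(plan=[[[0,0,0,0,0,0,0.016],[0,0,0,0,0,0,0.014],[0,0,0,0,0,0,0.0],[0,0,0,0,0,0,0.0],[0,0,0,0,0,0,0.0]]], squeeze=30)

```text
t: 7.2
tool_pos: [0.5252, 0.2221, 0.0827]
tool_rot: [-0.129, 1.57, 0.13]
contact_force: [-0.8, -0.3, -2.2]
opening: 0.0094
```

```bash
python3 -c "
from h import *
o,M=st()
plan([(np.array([.5275,.2226,.085]),ori(99.6),1)])"
```

```text
t 7.2 tcp [0.5252 0.2221 0.0827] f [-0.8 -0.3 -2.2] open 0.0094
[[-0.004, -0.164, 0.986], [0.0, 0.986, 0.164], [-1.0, 0.001, -0.003]]
q [ 0.27  0.02  1.84  0.    1.29 -1.47]
seg n 1 turn [-0.2 -0.2 -0. ]
[ -0.0023, 0.0001, 0.0023, -0.17, -0.20, -0.04, ]
```

Emit:
arm_command(plan=[[[-0.012,0,0,0,0,0,0],[-0.012,0,0,0,0,0,0],[-0.012,0,0,0,0,0,0],[-0.012,0,0,0,0,0,0],[0,0,0,0,0,0,0],[0,0,0,0,0,0,0]]], squeeze=60)

```text
t: 7.7
tool_pos: [0.5262, 0.2223, 0.1381]
tool_rot: [-0.129, 1.567, 0.13]
contact_force: [-0.5, 0.0, -3.7]
opening: 0.0084
```

Run:
```python
from h import *
o,M=st()
plan([(np.array([.5252-.075*.1668,.2221+.075*.986,.134]),ori(99.6),5)])
s=5;K=[]
for c,b in(('scene',(330,50,410,170)),('top',(150,150,230,270))):
    a=get_image(c)[b[1]:b[3],b[0]:b[2]]
    K.append(cv2.resize(a,None,fx=s,fy=s,interpolation=cv2.INTER_CUBIC))
    print(c,[(round(d['conf'],2),np.round(w(c,d['at']),3).tolist()) for d in mark_of(c,'stop')[:2]])
cv2.imwrite('pics/s7.png',np.hstack(K)[:,:,::-1])
```

```text
t 7.7 tcp [0.5262 0.2223 0.1381] f [-0.5  0.  -3.7] open 0.0084
[[-0.0, -0.164, 0.986], [0.001, 0.986, 0.164], [-1.0, 0.001, -0.0]]
q [ 0.27 -0.03  1.79  0.    1.38 -1.47]
seg n 5 turn [-0.2 -0.  -0.1]
[ 0.0008, 0.0150, -0.0002, -0.03, -0.00, -0.01, ] [ 0.0008, 0.0150, -0.0002, -0.03, -0.00, -0.01, ] 
[ 0.0008, 0.0150, -0.0002, -0.03, -0.00, -0.01, ] [ 0.0008, 0.0150, -0.0002, -0.03, -0.00, -0.01, ] 
[ 0.0008, 0.0150, -0.0002, -0.03, -0.00, -0.01, ] 
scene [(0.58, [0.53, 0.222, 0.134]), (0.43, [0.588, -0.277, 0.038])]
top [(0.61, [0.526, 0.22, 0.133]), (0.54, [0.527, 0.223, 0.078])]
```

Emit:
arm_command(plan=[[[0,0.015,0,0,0,0,0],[0,0.015,0,0,0,0,0],[0,0.015,0,0,0,0,0],[0,0.015,0,0,0,0,0],[0,0.015,0,0,0,0,0],[0,0,0,0,0,0,0],[0,0,0,0,0,0,0],[0,0,0,0,0,0,0]]])

```text
t: 8.57
tool_pos: [0.5082, 0.2961, 0.1276]
tool_rot: [-0.132, 1.584, 0.125]
contact_force: [1.0, 0.1, -2.3]
opening: 0.0087
```

Run:
```python
from h import *
o,M=st()
plan([(np.array([.5252-.075*.1668,.2221+.075*.986,.100]),ori(99.4),1)])
```

```text
t 8.57 tcp [0.5082 0.2961 0.1276] f [ 1.   0.1 -2.3] open 0.0087
[[-0.016, -0.162, 0.987], [-0.006, 0.987, 0.162], [-1.0, -0.003, -0.017]]
q [ 0.4   0.03  1.75  0.    1.38 -1.33]
seg n 1 turn [-0.1 -1.   0.2]
[ 0.0275, -0.0007, 0.0049, -0.07, -0.98, 0.19, ]
```

Emit:
arm_command(plan=[[[0.005,-0.0004,0.002,0,-0.5,0.1,0],[0.005,-0.0003,0.002,0,-0.4,0.1,0],[0,0,0,0,0,0,0],[0,0,0,0,0,0,0],[0,0,0,0,0,0,0]]])

```text
t: 8.98
tool_pos: [0.5123, 0.2928, 0.1148]
tool_rot: [-0.127, 1.57, 0.125]
contact_force: [-0.1, 0.9, -1.6]
opening: 0.0087
```

Run:
```python
from h import *
o,M=st()
plan([(np.array([.5252-.075*.1668,.2221+.075*.986,.080]),ori(99.4),1)])
```

```text
t 8.98 tcp [0.5123 0.2928 0.1148] f [-0.1  0.9 -1.6] open 0.0087
[[-0.002, -0.159, 0.987], [-0.001, 0.987, 0.159], [-1.0, -0.001, -0.003]]
q [ 0.39  0.03  1.77 -0.    1.34 -1.34]
seg n 1 turn [-0.2 -0.1  0.1]
[ 0.0348, 0.0032, 0.0010, -0.24, -0.14, 0.06, ]
```

Emit:
arm_command(plan=[[[0,0,0,0,0,0,0],[0,0,0,0,0,0,0]]])

```text
t: 9.15
tool_pos: [0.5125, 0.2923, 0.1148]
tool_rot: [-0.126, 1.57, 0.124]
contact_force: [0.3, -0.3, -2.1]
opening: 0.0086
```

Emit:
arm_command(plan=[[[0,0.003,0,0,0,0,0],[0,0,0,0,0,0,0]]])

```text
t: 9.32
tool_pos: [0.5123, 0.2955, 0.1153]
tool_rot: [-0.125, 1.569, 0.124]
contact_force: [0.0, -0.4, -2.4]
opening: 0.009
```

Emit:
arm_command(plan=[[[0,0,0,0,0,0,0],[0,0,0,0,0,0,0]]])

```text
t: 9.48
tool_pos: [0.5125, 0.2959, 0.1157]
tool_rot: [-0.126, 1.568, 0.124]
contact_force: [0.2, 0.3, -2.5]
opening: 0.0091
```

Emit:
arm_command(plan=[[[0.008,0,0,-0.2,0,0,0],[0.008,0,0,0,0,0,0],[0.006,0,0,0,0,0,0],[0,0,0,0,0,0,0],[0,0,0,0,0,0,0]]])

```text
t: 9.9
tool_pos: [0.5121, 0.2959, 0.0908]
tool_rot: [-0.129, 1.569, 0.127]
contact_force: [0.6, -0.0, -2.5]
opening: 0.009
```

Run:
```python
from h import *
o,M=st()
plan([(np.array([.5127,.2961,.0737]),ori(99.4),1)])
```

```text
t 9.9 tcp [0.5121 0.2959 0.0908] f [ 0.6 -0.  -2.5] open 0.009
[[-0.002, -0.163, 0.987], [-0.001, 0.987, 0.163], [-1.0, -0.001, -0.002]]
q [ 0.4   0.06  1.78 -0.    1.3  -1.34]
seg n 1 turn [-0.  -0.1  0. ]
[ 0.0171, 0.0001, 0.0007, -0.04, -0.10, 0.05, ]
```

Emit:
arm_command(plan=[[[0.004,0,0,0,0,0,0],[0.004,0,0,0,0,0,0],[0,0,0,0,0,0,0]]])

```text
t: 10.15
tool_pos: [0.5118, 0.2958, 0.0815]
tool_rot: [-0.129, 1.569, 0.127]
contact_force: [-0.3, -0.4, -1.9]
opening: 0.0093
```

Emit:
arm_command(plan=[[[0.003,0,0,0,0,0,0],[0.003,0,0,0,0,0,0],[0,0,0,0,0,0,0]]])

```text
t: 10.4
tool_pos: [0.512, 0.2958, 0.0751]
tool_rot: [-0.129, 1.569, 0.127]
contact_force: [-0.3, 0.3, -2.8]
opening: 0.0089
```

Emit:
arm_command(plan=[[[0.002,0,0,0,0,0,0],[0,0,0,0,0,0,0]]])

```text
t: 10.57
tool_pos: [0.512, 0.2958, 0.0729]
tool_rot: [-0.129, 1.569, 0.127]
contact_force: [-0.0, -0.3, -2.5]
opening: 0.0087
```

Emit:
arm_command(plan=[[[0.002,0,0,0,0,0,0],[0,0,0,0,0,0,0]]])

```text
t: 10.73
tool_pos: [0.5129, 0.2962, 0.0722]
tool_rot: [-0.129, 1.567, 0.128]
contact_force: [0.1, -0.1, -2.7]
opening: 0.009
```

Emit:
arm_command(plan=[[[0.002,0,0,0,0,0,0],[0,0,0,0,0,0,0]]])

```text
t: 10.9
tool_pos: [0.5136, 0.2965, 0.0722]
tool_rot: [-0.128, 1.566, 0.128]
contact_force: [-1.1, 0.1, -2.5]
opening: 0.009
```

Emit:
arm_command(plan=[[[0.003,0,0,0,0,0,0],[0,0,0,0,0,0,0],[0,0,0,0,0,0,0]]])

```text
t: 11.15
tool_pos: [0.515, 0.2972, 0.0724]
tool_rot: [-0.127, 1.563, 0.129]
contact_force: [-0.2, -0.1, -3.1]
opening: 0.009
```

Run:
```python
from h import *
o,M=st()
for c in('scene','top'):
    get_image(c)
    print(c,[(round(d['conf'],2),np.round(w(c,d['at']),3).tolist()) for d in mark_of(c,'stop')[:2]])
```

```text
t 11.15 tcp [0.515  0.2972 0.0724] f [-0.2 -0.1 -3.1] open 0.009
[[0.004, -0.163, 0.987], [0.001, 0.987, 0.163], [-1.0, 0.0, 0.004]]
q [ 0.4   0.08  1.79 -0.    1.26 -1.34]
scene [(0.7, [0.52, 0.3, 0.066]), (0.7, [0.768, 0.168, 0.002])]
top [(0.55, [0.514, 0.298, 0.06])]
```

Emit:
arm_command(plan=[[[0,0,0,0,0,0,0.012],[0,0,0,0,0,0,0.02],[0,0,0,0,0,0,0.03],[0,0,0,0,0,0,0.03],[0,0,0,0,0,0,0.03]]])

```text
t: 11.77
tool_pos: [0.5149, 0.2971, 0.0719]
tool_rot: [-0.128, 1.564, 0.129]
contact_force: [0.8, -0.1, -0.6]
opening: 0.0301
```

Emit:
arm_command(plan=[[[-0.015,0,0,0,0,0,0.03],[-0.03,0,0,0,0,0,0.03],[-0.03,0,0,0,0,0,0.03],[-0.03,0,0,0,0,0,0.03],[0,0,0,0,0,0,0.085],[0,0,0,0,0,0,0.085]]])

```text
t: 12.27
tool_pos: [0.5125, 0.296, 0.1782]
tool_rot: [-0.129, 1.57, 0.127]
contact_force: [-0.7, 0.1, -1.5]
opening: 0.0534
```

Run:
```python
from h import *
o,M=st()
s=5;K=[]
for c,b in(('scene',(330,50,410,170)),('top',(150,150,230,270))):
    a=get_image(c)[b[1]:b[3],b[0]:b[2]]
    K.append(cv2.resize(a,None,fx=s,fy=s,interpolation=cv2.INTER_CUBIC))
    for n in('stop','low_notch'):print(c,n,[(round(d['conf'],2),np.round(w(c,d['at']),3).tolist()) for d in mark_of(c,n)[:2]])
cv2.imwrite('pics/s8.png',np.hstack(K)[:,:,::-1])
```

```text
t 12.27 tcp [0.5125 0.296  0.1782] f [-0.7  0.1 -1.5] open 0.0534
[[-0.003, -0.162, 0.987], [-0.002, 0.987, 0.162], [-1.0, -0.001, -0.003]]
q [ 0.4  -0.01  1.71 -0.    1.45 -1.34]
scene stop [(0.72, [0.519, 0.301, 0.068])]
scene low_notch [(0.63, [0.514, 0.298, 0.068])]
top stop [(0.63, [0.513, 0.297, 0.065])]
top low_notch [(0.8, [0.509, 0.297, 0.068])]
```

View pics/s8.png

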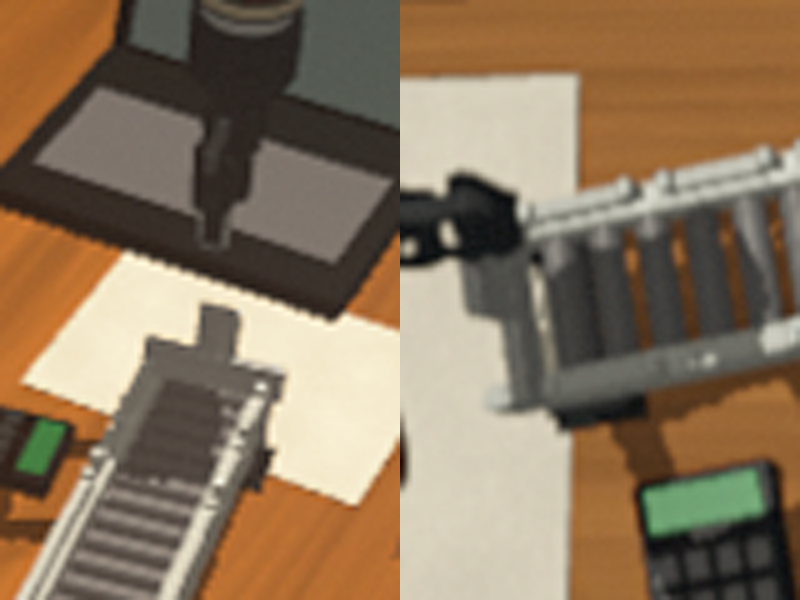

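Run:
```python
from h import *
for u,y0 in(((369.3,107.3),.2226),((372.4,99),.296)):
  for z in np.arange(.18,.26,.01):
    r=ray('scene',*u,z);print(u,round(z,3),r.round(3)[:2],'dy',round(r[1]-y0,3))
# dark tip in scene around
```

```text
(369.3, 107.3) 0.18 [0.512 0.268] dy 0.045
(369.3, 107.3) 0.19 [0.516 0.256] dy 0.034
(369.3, 107.3) 0.2 [0.521 0.244] dy 0.022
(369.3, 107.3) 0.21 [0.525 0.233] dy 0.01
(369.3, 107.3) 0.22 [0.53  0.221] dy -0.002
(369.3, 107.3) 0.23 [0.535 0.209] dy -0.013
(369.3, 107.3) 0.24 [0.539 0.198] dy -0.025
(369.3, 107.3) 0.25 [0.544 0.186] dy -0.037
(369.3, 107.3) 0.26 [0.548 0.174] dy -0.048
(372.4, 99) 0.18 [0.501 0.317] dy 0.021
(372.4, 99) 0.19 [0.506 0.305] dy 0.009
(372.4, 99) 0.2 [0.51  0.293] dy -0.003
(372.4, 99) 0.21 [0.515 0.28 ] dy -0.016
(372.4, 99) 0.22 [0.52  0.268] dy -0.028
(372.4, 99) 0.23 [0.525 0.256] dy -0.04
(372.4, 99) 0.24 [0.529 0.244] dy -0.052
(372.4, 99) 0.25 [0.534 0.232] dy -0.064
(372.4, 99) 0.26 [0.539 0.22 ] dy -0.076
```

Emit:
arm_command(plan=[[[-0.005,0,0,6.25,0,0,0.085],[-0.005,0,0,6.25,0,0,0.085],[-0.005,0,0,6.25,0,0,0.085],[-0.005,0,0,6.25,0,0,0.085],[0,0,0,6.25,0,0,0.085],[0,0,0,6.25,0,0,0.085],[0,0,0,6.25,0,0,0.085],[0,0,0,6.25,0,0,0.085],[0,0,0,6.25,0,0,0.085],[0,0,0,6.25,0,0,0.085],[0,0,0,6.25,0,0,0.085],[0,0,0,6.25,0,0,0.085]]])

```text
t: 13.57
tool_pos: [0.5039, 0.2923, 0.1789]
tool_rot: [0.916, 1.378, -0.967]
contact_force: [-0.2, 0.4, 0.5]
opening: 0.0853
```

Run:
```python
from h import *
o,M=st()
plan([((.446,-.256,.19),ori(24.5),18)])
```

```text
t 13.57 tcp [0.5039 0.2923 0.1789] f [-0.2  0.4  0.5] open 0.0853
[[-0.033, 0.935, 0.353], [-0.014, 0.353, -0.935], [-0.999, -0.036, 0.002]]
q [ 0.4  -0.01  1.7  -0.    1.49  0.04]
seg n 18 turn [-3.8  0.   2.1]
[ -0.0001, -0.0138, 0.0274, -0.21, 0.00, 0.11, ] [ -0.0001, -0.0139, 0.0273, -0.21, 0.00, 0.11, ] 
[ -0.0001, -0.0140, 0.0273, -0.21, 0.00, 0.11, ] [ -0.0002, -0.0141, 0.0272, -0.21, 0.00, 0.11, ] 
[ -0.0002, -0.0142, 0.0272, -0.21, 0.00, 0.11, ] [ -0.0002, -0.0143, 0.0271, -0.21, 0.00, 0.11, ] 
[ -0.0002, -0.0144, 0.0270, -0.21, 0.00, 0.11, ] [ -0.0003, -0.0145, 0.0270, -0.21, 0.00, 0.11, ] 
[ -0.0003, -0.0146, 0.0269, -0.21, 0.00, 0.11, ] [ -0.0003, -0.0147, 0.0269, -0.21, 0.00, 0.11, ] 
[ -0.0004, -0.0148, 0.0268, -0.21, 0.00, 0.11, ] [ -0.0004, -0.0149, 0.0268, -0.21, 0.00, 0.11, ] 
[ -0.0004, -0.0150, 0.0267, -0.21, 0.00, 0.11, ] [ -0.0005, -0.0151, 0.0267, -0.21, 0.00, 0.11, ] 
[ -0.0005, -0.0152, 0.0266, -0.21, 0.00, 0.11, ] [ -0.0005, -0.0153, 0.0266, -0.21, 0.00, 0.11, ] 
[ -0.0006, -0.0154, 0.0265, -0.21, 0.00, 0.11, ] [ -0.0006, -0.0155, 0.0264, -0.21, 0.00, 0.11, ]
```

Emit:
arm_command(plan=[[[0,-0.014,0.0273,-0.2,0,0.1,0.085],[0,-0.014,0.0273,-0.2,0,0.1,0.085],[0,-0.014,0.0273,-0.2,0,0.1,0.085],[0,-0.014,0.0272,-0.2,0,0.1,0.085],[0,-0.0142,0.0272,-0.2,0,0.1,0.085],[0,-0.0143,0.0271,-0.2,0,0.1,0.085],[0,-0.0144,0.027,-0.2,0,0.1,0.085],[0,-0.0145,0.027,-0.2,0,0.1,0.085],[0,-0.0146,0.0269,-0.2,0,0.1,0.085],[0,-0.0147,0.0269,-0.2,0,0.1,0.085],[0,-0.0148,0.0268,-0.2,0,0.1,0.085],[0,-0.0149,0.0268,-0.2,0,0.1,0.085],[0,-0.015,0.0267,-0.2,0,0.1,0.085],[0,-0.0151,0.0267,-0.2,0,0.1,0.085],[0,-0.0152,0.0266,-0.2,0,0.1,0.085],[0,-0.0153,0.0266,-0.2,0,0.1,0.085],[0,-0.0154,0.0265,-0.2,0,0.1,0.085],[0,0,0,0,0,0,0.085],[0,0,0,0,0,0,0.085]]])

```text
t: 15.15
tool_pos: [0.4323, -0.2468, 0.1628]
tool_rot: [0.882, 1.413, -0.912]
contact_force: [0.9, 1.1, 0.5]
opening: 0.0852
```

Run:
```python
from h import *
o,M=st()
plan([((.446,-.256,.12),ori(24.5),6)])
```

```text
t 15.15 tcp [ 0.4323 -0.2468  0.1628] f [0.9 1.1 0.5] open 0.0852
[[-0.037, 0.911, 0.41], [0.002, 0.41, -0.912], [-0.999, -0.033, -0.017]]
q [-0.66 -0.21  1.91 -0.02  1.47 -1.08]
seg n 6 turn [-0.3 -1.   1.9]
[ 0.0070, 0.0017, 0.0025, -0.05, -0.17, 0.31, ] [ 0.0070, 0.0017, 0.0024, -0.05, -0.17, 0.31, ] 
[ 0.0071, 0.0016, 0.0024, -0.05, -0.17, 0.31, ] [ 0.0071, 0.0016, 0.0024, -0.05, -0.17, 0.31, ] 
[ 0.0071, 0.0015, 0.0024, -0.05, -0.17, 0.31, ] [ 0.0071, 0.0015, 0.0024, -0.05, -0.17, 0.31, ]
```

Emit:
arm_command(plan=[[[0,0.005,0.007,0,-0.5,1,0.085],[0,0.005,0.007,0,-0.5,0.9,0.085],[0,0,0,0,0,0,0.085],[0,0,0,0,0,0,0.085],[0,0,0,0,0,0,0.085]]])

```text
t: 15.57
tool_pos: [0.4485, -0.2526, 0.1598]
tool_rot: [0.893, 1.382, -0.887]
contact_force: [-0.3, -0.6, 0.2]
opening: 0.0849
```

Run:
```python
from h import *
o,M=st()
plan([((.446,-.256,.063),ori(24.5),6)])
p=np.array(o['tool_pos']);s=4;K=[]
for c,b in(('scene',(240,130,330,260)),('top',(340,170,450,300))):
    a=get_image(c)[b[1]:b[3],b[0]:b[2]]
    a=cv2.resize(a,None,fx=s,fy=s,interpolation=cv2.INTER_CUBIC)
    for dz,col in((0,(255,0,0)),(.042,(0,255,0))):
      for e in(-.043,.043):
        cv2.circle(a,tuple(((px(c,p+[0,0,dz]+M[:,1]*e)-[b[0],b[1]]+.5)*s).astype(int).tolist()),3,col,1)
    K.append(a)
cv2.imwrite('pics/s9.png',np.hstack(K)[:,:,::-1])
```

```text
t 15.57 tcp [ 0.4485 -0.2526  0.1598] f [-0.3 -0.6  0.2] open 0.0849
[[0.001, 0.911, 0.413], [0.003, 0.413, -0.911], [-1.0, 0.002, -0.002]]
q [-0.66 -0.19  1.9   0.    1.43 -1.09]
seg n 6 turn [-0.1 -0.1 -0.1]
[ 0.0161, -0.0007, 0.0004, -0.01, -0.02, -0.02, ] [ 0.0161, -0.0007, 0.0004, -0.01, -0.02, -0.02, ] 
[ 0.0161, -0.0006, 0.0004, -0.01, -0.02, -0.02, ] [ 0.0161, -0.0006, 0.0004, -0.01, -0.02, -0.02, ] 
[ 0.0161, -0.0006, 0.0003, -0.01, -0.02, -0.02, ] [ 0.0161, -0.0006, 0.0003, -0.01, -0.02, -0.02, ]
```

View pics/s9.png

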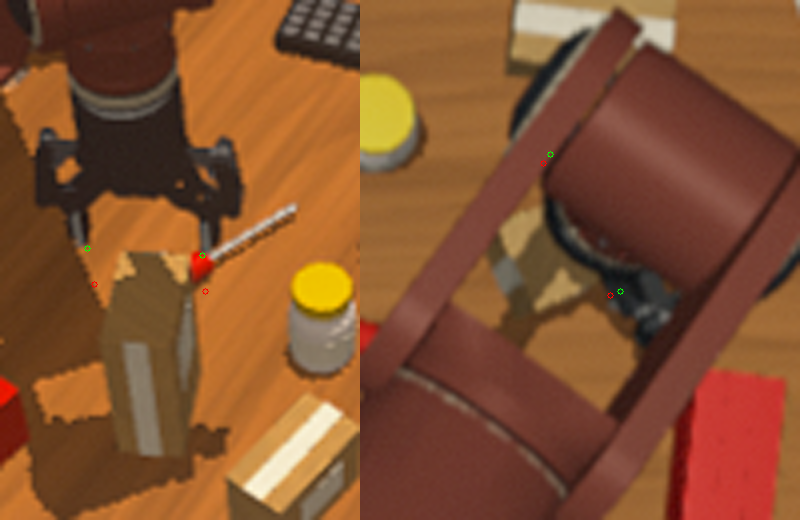

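Emit:
arm_command(plan=[[[0.02,0,0.004,0,0,0,0.085],[0.02,0,0.003,0,0,0,0.085],[0.02,0,0.003,0,0,0,0.085],[0.016,0,0.002,0,0,0,0.085],[0.01,0,0,0,0,0,0.085],[0,0,0,0,0,0,0.085],[0,0,0,0,0,0,0.085]]])

```text
t: 16.25
tool_pos: [0.4566, -0.263, 0.0743]
tool_rot: [0.888, 1.376, -0.884]
contact_force: [0.5, 0.3, 0.4]
opening: 0.0849
```

Emit:
arm_command(plan=[[[0,0,0,0,0,0,0.065],[0,0,0,0,0,0,0.055],[0,0,0,0,0,0,0.04],[0,0,0,0,0,0,0.03],[0,0,0,0,0,0,0.03]]], squeeze=60)

```text
t: 16.67
tool_pos: [0.4574, -0.2638, 0.0776]
tool_rot: [0.886, 1.372, -0.884]
contact_force: [0.3, -0.2, -4.9]
opening: 0.0553
```

Run:
```python
from h import *
o,M=st()
```

```text
t 16.67 tcp [ 0.4574 -0.2638  0.0776] f [ 0.3 -0.2 -4.9] open 0.0553
[[0.009, 0.909, 0.418], [-0.005, 0.418, -0.909], [-1.0, 0.006, 0.008]]
q [-0.67 -0.09  1.95  0.    1.27 -1.1 ]
```

Run:
```python
from h import *
o,M=st();p=np.array(o['tool_pos'])
plan([((.545,-.445,.14),ori(40),9)],start=(p+[0,0,.06],M))
```

```text
t 16.67 tcp [ 0.4574 -0.2638  0.0776] f [ 0.3 -0.2 -4.9] open 0.0553
[[0.009, 0.909, 0.418], [-0.005, 0.418, -0.909], [-1.0, 0.006, 0.008]]
q [-0.67 -0.09  1.95  0.    1.27 -1.1 ]
seg n 9 turn [-15.3   0.5  -0.3]
[ -0.0001, 0.0004, 0.0224, -1.70, 0.06, -0.03, ] [ -0.0001, -0.0002, 0.0224, -1.70, 0.06, -0.03, ] 
[ -0.0001, -0.0009, 0.0223, -1.70, 0.06, -0.03, ] [ -0.0002, -0.0016, 0.0223, -1.70, 0.06, -0.03, ] 
[ -0.0002, -0.0022, 0.0223, -1.70, 0.06, -0.03, ] [ -0.0002, -0.0029, 0.0222, -1.70, 0.06, -0.03, ] 
[ -0.0002, -0.0035, 0.0221, -1.70, 0.06, -0.03, ] [ -0.0002, -0.0042, 0.0220, -1.70, 0.06, -0.03, ] 
[ -0.0003, -0.0048, 0.0218, -1.70, 0.06, -0.03, ]
```

Emit:
arm_command(plan=[[[-0.015,0,0,0,0,0,0.03],[-0.015,0,0,0,0,0,0.03],[-0.015,0,0,0,0,0,0.03],[-0.015,0,0,0,0,0,0.03],[0,0,0.022,-1.7,0,0,0.03],[0,0,0.022,-1.7,0,0,0.03],[0,-0.001,0.022,-1.7,0,0,0.03],[0,-0.0015,0.022,-1.7,0,0,0.03],[0,-0.002,0.022,-1.7,0,0,0.03],[0,-0.003,0.022,-1.7,0,0,0.03],[0,-0.0035,0.022,-1.7,0,0,0.03],[0,-0.004,0.022,-1.7,0,0,0.03],[0,-0.005,0.022,-1.7,0,0,0.03],[0,0,0,0,0,0,0.03],[0,0,0,0,0,0,0.03]]])

```text
t: 17.92
tool_pos: [0.5433, -0.4425, 0.124]
tool_rot: [0.68, 1.473, -0.661]
contact_force: [-0.7, 0.5, -4.0]
opening: 0.0551
```

Run:
```python
from h import *
o,M=st()
```

```text
t 17.92 tcp [ 0.5433 -0.4425  0.124 ] f [-0.7  0.5 -4. ] open 0.0551
[[-0.002, 0.756, 0.654], [0.014, 0.654, -0.756], [-1.0, 0.008, -0.012]]
q [-0.79  0.28  1.48  0.01  1.4  -1.51]
```

Emit:
arm_command(plan=[[[0,0,0,0,-7,0,0.03],[0,0,0,0,-7,0,0.03],[0,0,0,0,-7,0,0.03],[0,0,0,0,-7,0,0.03],[0,0,0,0,-7,0,0.03],[0,0,0,0,-7,0,0.03],[0,0,0,0,0,0,0.03]]])

```text
t: 18.5
tool_pos: [0.5358, -0.433, 0.1056]
tool_rot: [0.375, 0.796, -0.802]
contact_force: [-2.4, 2.3, -10.5]
opening: 0.0547
```

Run:
```python
from h import *
o,M=st()
```

```text
t 18.5 tcp [ 0.5358 -0.433   0.1056] f [ -2.4   2.3 -10.5] open 0.0547
[[0.434, 0.758, 0.487], [-0.493, 0.653, -0.575], [-0.754, 0.009, 0.657]]
q [-0.76 -0.12  2.07 -0.13  0.48 -1.38]
```

Emit:
arm_command(plan=[[[-0.008,0,0.006,0,-6.5,0,0.03],[-0.008,0,0.006,0,-6.5,0,0.03],[0,0,0.002,0,-6.5,0,0.03],[0,0,0,0,-3,0,0.03],[0,0,0,0,0,0,0.03],[0,0,0,0,0,0,0.03]]])

```text
t: 19.0
tool_pos: [0.5255, -0.4382, 0.1252]
tool_rot: [0.254, 0.548, -0.866]
contact_force: [-0.3, -1.2, -3.3]
opening: 0.0544
```

Run:
```python
from h import *
o,M=st()
```

```text
t 19.0 tcp [ 0.5255 -0.4382  0.1252] f [-0.3 -1.2 -3.3] open 0.0544
[[0.522, 0.777, 0.351], [-0.651, 0.629, -0.425], [-0.551, -0.007, 0.834]]
q [-0.75 -0.19  2.22 -0.77  0.18 -0.74]
```

Emit:
arm_command(plan=[[[0.0055,0,-0.0083,0,1.5,0,0.03],[0.0055,0,-0.0083,0,1.5,0,0.03],[0.0055,0,-0.0083,0,1.5,0,0.03],[0,0,0,0,0,0,0.03],[0,0,0,0,0,0,0.03]]])

```text
t: 19.42
tool_pos: [0.527, -0.442, 0.0997]
tool_rot: [0.295, 0.627, -0.864]
contact_force: [-0.2, 0.9, -5.0]
opening: 0.0543
```

Run:
```python
from h import *
o,M=st()
print((M.T@[0,0,-1]).round(3))
s=4;K=[]
for c,b in(('scene',(230,170,330,310)),('top',(370,140,470,280))):
    a=get_image(c)[b[1]:b[3],b[0]:b[2]]
    K.append(cv2.resize(a,None,fx=s,fy=s,interpolation=cv2.INTER_CUBIC))
cv2.imwrite('pics/s10.png',np.hstack(K)[:,:,::-1])
```

```text
t 19.42 tcp [ 0.527  -0.442   0.0997] f [-0.2  0.9 -5. ] open 0.0543
[[0.486, 0.781, 0.392], [-0.615, 0.624, -0.482], [-0.621, -0.007, 0.784]]
q [-0.75 -0.13  2.18 -0.54  0.23 -0.96]
[ 0.621  0.007 -0.784]
```

View pics/s10.png

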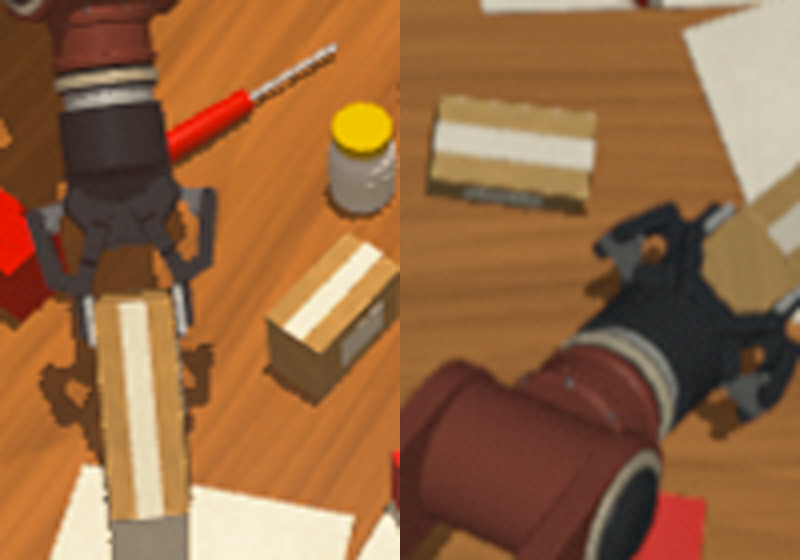

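Emit:
arm_command(plan=[[[0.005,0,-0.0063,0,0.5,0,0.03],[0.005,0,-0.0063,0,0.5,0,0.03],[0,0,0,0,0,0,0.03],[0,0,0,0,0,0,0.03]]])

```text
t: 19.85
tool_pos: [0.5311, -0.4452, 0.092]
tool_rot: [0.297, 0.63, -0.861]
contact_force: [-0.5, -0.2, -3.5]
opening: 0.0545
```

Emit:
arm_command(plan=[[[0.003,0,-0.004,0,0.3,0,0.03],[0.003,0,-0.004,0,0.3,0,0.03],[0,0,0,0,0,0,0.03]]])

```text
t: 20.1
tool_pos: [0.5356, -0.4486, 0.0916]
tool_rot: [0.294, 0.624, -0.858]
contact_force: [0.0, -0.0, -4.6]
opening: 0.0545
```

Run:
```python
from h import *
o,M=st()
for c in('scene','top'):
  for i in range(2):
    get_image(c)
    print(c,[(round(d['conf'],2),np.round(w(c,d['at']),3).tolist()) for d in mark_of(c,'long_carton')[:2]])
```

```text
t 20.1 tcp [ 0.5356 -0.4486  0.0916] f [ 0.  -0.  -4.6] open 0.0545
[[0.492, 0.778, 0.391], [-0.612, 0.628, -0.48], [-0.619, -0.003, 0.785]]
q [-0.75 -0.09  2.16 -0.56  0.21 -0.93]
scene [(0.65, [0.533, -0.446, 0.088]), (0.42, [0.516, 0.298, 0.065])]
scene [(0.74, [0.532, -0.445, 0.084])]
top [(0.78, [0.531, -0.448, 0.083])]
top [(0.77, [0.533, -0.45, 0.084])]
```

Emit:
arm_command(plan=[[[0,0,0,0,0,0,0.085],[0,0,0,0,0,0,0.085],[0,0,0,0,0,0,0.085],[0,0,0,0,0,0,0.085],[0,0,0,0,0,0,0.085],[0,0,0,0,0,0,0.085],[-0.01,0,0,0,0,0,0.085],[-0.02,0,0,0,0,0,0.085],[-0.025,0,0,0,0,0,0.085],[-0.025,0,0,0,0,0,0.085],[0,0,0,0,0,0,0.085]]])

```text
t: 21.42
tool_pos: [0.4964, -0.3986, 0.1437]
tool_rot: [0.294, 0.621, -0.856]
contact_force: [-0.7, -0.2, 0.7]
opening: 0.0852
```

Run:
```python
from h import *
o,M=st()
for c in('scene','top'):
    get_image(c)
    print(c,[(round(d['conf'],2),np.round(w(c,d['at']),3).tolist()) for d in mark_of(c,'long_carton')[:2]])
    print(fitbox(c,'long_carton',(.53,-.44),.045,(.055,.15,.09)))
plan([(np.array(o['tool_pos'])+[0,0,.08],ori(40),8)])
```

```text
t 21.42 tcp [ 0.4964 -0.3986  0.1437] f [-0.7 -0.2  0.7] open 0.0852
[[0.495, 0.777, 0.39], [-0.612, 0.63, -0.479], [-0.617, -0.002, 0.787]]
q [-0.73 -0.36  2.28 -0.38  0.35 -1.12]
scene [(0.76, [0.502, -0.405, 0.046])]
(array([ 0.50150989, -0.40346963, 37.21009374]), np.float64(0.03249390739236391))
top [(0.95, [0.498, -0.407, 0.044])]
(array([ 0.517153  , -0.42933481, 36.6478108 ]), np.float64(0.23734177215189878))
seg n 8 turn [-0.9 51.4  0.6]
[ -0.0067, 0.0001, 0.0083, -0.11, 6.43, 0.08, ] [ -0.0076, 0.0001, 0.0075, -0.11, 6.43, 0.08, ] 
[ -0.0084, 0.0001, 0.0066, -0.11, 6.43, 0.08, ] [ -0.0091, 0.0001, 0.0056, -0.11, 6.43, 0.08, ] 
[ -0.0096, 0.0001, 0.0046, -0.11, 6.43, 0.08, ] [ -0.0101, 0.0001, 0.0035, -0.11, 6.43, 0.08, ] 
[ -0.0104, 0.0001, 0.0023, -0.11, 6.43, 0.08, ] [ -0.0106, 0.0001, 0.0012, -0.11, 6.43, 0.08, ]
```

Emit:
arm_command(plan=[[[-0.0067,0,0.0083,0,6.4,0,0.085],[-0.0076,0,0.0075,0,6.4,0,0.085],[-0.0084,0,0.0066,0,6.4,0,0.085],[-0.009,0,0.0056,0,6.4,0,0.085],[-0.0096,0,0.0046,0,6.4,0,0.085],[-0.01,0,0.0035,0,6.4,0,0.085],[0,0,0.002,0,6.4,0,0.085],[0,0,0,0,6.4,0,0.085],[0,0,0,0,0,0,0.085],[0,0,0,0,0,0,0.085]]])

```text
t: 22.55
tool_pos: [0.4921, -0.3981, 0.1767]
tool_rot: [0.717, 1.518, -0.684]
contact_force: [-0.9, 0.4, -0.2]
opening: 0.0848
```

Run:
```python
from h import *
o,M=st()
for c in('scene','top'):
    get_image(c)
    print(c,[(round(d['conf'],2),np.round(w(c,d['at']),3).tolist()) for d in mark_of(c,'long_carton')[:2]])
    print(fitbox(c,'long_carton',(.50,-.405),.045,(.055,.15,.09)))
plan([((.501,-.405,.12),ori(37.5),4)])
```

```text
t 22.55 tcp [ 0.4921 -0.3981  0.1767] f [-0.9  0.4 -0.2] open 0.0848
[[-0.045, 0.777, 0.628], [0.045, 0.629, -0.776], [-0.998, -0.007, -0.063]]
q [-0.8   0.13  1.56 -0.    1.51 -1.48]
scene [(0.96, [0.5, -0.404, 0.048]), (0.66, [0.52, 0.298, 0.067])]
(array([ 0.50092913, -0.40186055, 37.39005636]), np.float64(0.06050695012264917))
top []
(array([ 0.51315351, -0.38097958, 29.33003683]), np.float64(0.9348404255319149))
seg n 4 turn [ 1.6 -3.5  0.4]
[ 0.0145, 0.0006, 0.0042, 0.39, -0.87, 0.11, ] [ 0.0146, 0.0006, 0.0040, 0.39, -0.87, 0.11, ] 
[ 0.0146, 0.0006, 0.0038, 0.39, -0.87, 0.11, ] [ 0.0147, 0.0006, 0.0035, 0.39, -0.87, 0.11, ]
```

Emit:
arm_command(plan=[[[0.01,0,0.005,0.5,-1.2,0.1,0.085],[0.015,0.001,0.005,0.5,-1.2,0.1,0.085],[0.015,0.001,0.004,0.5,-1.1,0.1,0.085],[0.01,0,0,0,0,0,0.085],[0,0,0,0,0,0,0.085],[0,0,0,0,0,0,0.085]]])

```text
t: 23.35
tool_pos: [0.5, -0.4027, 0.1322]
tool_rot: [0.707, 1.439, -0.718]
contact_force: [0.9, -0.5, 0.3]
opening: 0.0852
```

Run:
```python
from h import *
o,M=st()
plan([((.501,-.4045,.008),ori(37.5),8)])
```

```text
t 23.35 tcp [ 0.5    -0.4027  0.1322] f [ 0.9 -0.5  0.3] open 0.0852
[[0.007, 0.792, 0.611], [-0.011, 0.611, -0.792], [-1.0, -0.001, 0.013]]
q [-0.79  0.13  1.64 -0.    1.36 -1.45]
seg n 8 turn [0.1 0.7 0.1]
[ 0.0155, -0.0000, 0.0001, 0.02, 0.09, 0.01, ] [ 0.0155, -0.0000, 0.0001, 0.02, 0.09, 0.01, ] 
[ 0.0155, -0.0000, 0.0001, 0.02, 0.09, 0.01, ] [ 0.0155, -0.0000, 0.0001, 0.02, 0.09, 0.01, ] 
[ 0.0155, -0.0000, 0.0002, 0.02, 0.09, 0.01, ] [ 0.0155, -0.0000, 0.0002, 0.02, 0.09, 0.01, ] 
[ 0.0155, -0.0000, 0.0002, 0.02, 0.09, 0.01, ] [ 0.0155, -0.0000, 0.0002, 0.02, 0.09, 0.01, ]
```

Emit:
arm_command(plan=[[[0.016,0,0,0,0.3,0,0.085],[0.016,0,0,0,0.3,0,0.085],[0.016,0,0,0,0.2,0,0.085],[0.016,0,0,0,0,0,0.085],[0.016,0,0,0,0,0,0.085],[0.014,0,0,0,0,0,0.085],[0.01,0,0,0,0,0,0.085],[0,0,0,0,0,0,0.085],[0,0,0,0,0,0,0.085]]])

```text
t: 24.1
tool_pos: [0.4994, -0.4026, 0.0168]
tool_rot: [0.714, 1.456, -0.713]
contact_force: [0.5, 0.5, -0.3]
opening: 0.0851
```

Emit:
arm_command(plan=[[[0,0,0,0,0,0,0.06],[0,0,0,0,0,0,0.05],[0,0,0,0,0,0,0.03],[0,0,0,0,0,0,0.03],[0,0,0,0,0,0,0.03]]])

```text
t: 24.52
tool_pos: [0.4997, -0.4034, 0.018]
tool_rot: [0.713, 1.455, -0.714]
contact_force: [-0.6, 0.4, -4.3]
opening: 0.0547
```

Run:
```python
from h import *
o,M=st()
```

```text
t 24.52 tcp [ 0.4997 -0.4034  0.018 ] f [-0.6  0.4 -4.3] open 0.0547
[[-0.004, 0.792, 0.611], [0.002, 0.611, -0.792], [-1.0, -0.002, -0.004]]
q [-0.79  0.26  1.69 -0.    1.19 -1.45]
```

Emit:
arm_command(plan=[[[-0.01,0,0,0,0,0,0.03],[-0.018,0,0,0,0,0,0.03],[-0.02,0,0,0,0,0,0.03],[-0.02,0,0,0,0,0,0.03],[-0.02,0,0,0,0,0,0.03],[-0.02,0,0,0,0,0,0.03],[-0.02,0,0,0,0,0,0.03],[-0.015,0,0,0,0,0,0.03],[0,0,0,0,0,0,0.03],[0,0,0,0,0,0,0.03]]])

```text
t: 25.35
tool_pos: [0.4975, -0.3996, 0.1666]
tool_rot: [0.717, 1.463, -0.71]
contact_force: [-0.6, -0.0, -5.0]
opening: 0.0544
```

Run:
```python
from h import *
o,M=st()
plan([((.5378,.148,.18),ori(9.6),20)])
```

```text
t 25.35 tcp [ 0.4975 -0.3996  0.1666] f [-0.6 -0.  -5. ] open 0.0544
[[-0.009, 0.791, 0.611], [0.009, 0.611, -0.791], [-1.0, -0.002, -0.013]]
q [-0.79  0.11  1.6  -0.    1.45 -1.45]
seg n 20 turn [28.1 -0.7  0.3]
[ -0.0004, 0.0183, -0.0204, 1.40, -0.04, 0.01, ] [ -0.0004, 0.0178, -0.0209, 1.40, -0.04, 0.01, ] 
[ -0.0004, 0.0173, -0.0213, 1.40, -0.04, 0.01, ] [ -0.0005, 0.0168, -0.0217, 1.40, -0.04, 0.01, ] 
[ -0.0005, 0.0162, -0.0221, 1.40, -0.04, 0.01, ] [ -0.0005, 0.0157, -0.0225, 1.40, -0.04, 0.01, ] 
[ -0.0005, 0.0151, -0.0229, 1.40, -0.04, 0.01, ] [ -0.0005, 0.0146, -0.0233, 1.40, -0.04, 0.01, ] 
[ -0.0005, 0.0140, -0.0236, 1.40, -0.04, 0.01, ] [ -0.0005, 0.0134, -0.0240, 1.40, -0.04, 0.01, ] 
[ -0.0005, 0.0128, -0.0243, 1.40, -0.04, 0.01, ] [ -0.0005, 0.0122, -0.0246, 1.40, -0.04, 0.01, ] 
[ -0.0006, 0.0116, -0.0249, 1.40, -0.04, 0.01, ] [ -0.0006, 0.0110, -0.0252, 1.40, -0.04, 0.01, ] 
[ -0.0006, 0.0104, -0.0254, 1.40, -0.04, 0.01, ] [ -0.0006, 0.0098, -0.0257, 1.40, -0.04, 0.01, ] 
[ -0.0006, 0.0091, -0.0259, 1.40, -0.04, 0.01, ] [ -0.0006, 0.0085, -0.0261, 1.40, -0.04, 0.01, ] 
[ -0.0006, 0.0078, -0.0263, 1.40, -0.04, 0.01, ] [ -0.0007, 0.0072, -0.0265, 1.40, -0.04, 0.01, ]
```

Emit:
arm_command(plan=[[[-0.0015,0.0183,-0.0204,1.4,0,0,0.03],[-0.0015,0.0178,-0.0209,1.4,0,0,0.03],[-0.0015,0.0173,-0.0213,1.4,0,0,0.03],[-0.0015,0.0168,-0.0217,1.4,0,0,0.03],[-0.0015,0.0162,-0.0221,1.4,0,0,0.03],[-0.0015,0.0157,-0.0225,1.4,0,0,0.03],[-0.0015,0.0151,-0.0229,1.4,0,0,0.03],[-0.0015,0.0146,-0.0233,1.4,0,0,0.03],[-0.0015,0.014,-0.0236,1.4,0,0,0.03],[-0.0015,0.0134,-0.024,1.4,0,0,0.03],[-0.0015,0.0128,-0.0243,1.4,0,0,0.03],[-0.0015,0.0122,-0.0246,1.4,0,0,0.03],[-0.0015,0.0116,-0.0249,1.4,0,0,0.03],[-0.0015,0.011,-0.0252,1.4,0,0,0.03],[-0.0015,0.0104,-0.0254,1.4,0,0,0.03],[-0.0015,0.0098,-0.0257,1.4,0,0,0.03],[-0.0015,0.009,-0.0259,1.4,0,0,0.03],[-0.001,0.008,-0.024,1.4,0,0,0.03],[0,0,0,0,0,0,0.03],[0,0,0,0,0,0,0.03]]])

```text
t: 27.02
tool_pos: [0.5227, 0.1181, 0.1685]
tool_rot: [1.063, 1.35, -1.087]
contact_force: [-0.0, -1.1, -4.8]
opening: 0.0541
```

Run:
```python
from h import *
o,M=st()
for c in('scene','top'):
    get_image(c)
    for n in('long_carton','lane','low_notch'):print(c,n,[(round(d['conf'],2),np.round(w(c,d['at']),3).tolist()) for d in mark_of(c,n)[:2]])
plan([((.5378,.148,.14),ori(9.6,-7),4)])
```

```text
t 27.02 tcp [0.5227 0.1181 0.1685] f [-0.  -1.1 -4.8] open 0.0541
[[-0.051, 0.98, 0.19], [0.023, 0.191, -0.981], [-0.998, -0.046, -0.033]]
q [ 0.07 -0.11  1.81  0.03  1.49 -0.13]
scene long_carton [(0.82, [0.526, 0.116, 0.199])]
scene lane [(0.94, [0.53, 0.153, 0.003])]
scene low_notch [(0.89, [0.514, 0.299, 0.065])]
top long_carton [(0.74, [0.525, 0.114, 0.196])]
top lane [(0.94, [0.53, 0.153, 0.004]), (0.74, [0.532, -0.14, -0.003])]
top low_notch [(0.58, [0.511, 0.294, 0.07])]
seg n 4 turn [ 1.3 -8.9  2.4]
[ 0.0075, 0.0052, -0.0068, 0.33, -2.21, 0.60, ] [ 0.0073, 0.0051, -0.0072, 0.33, -2.21, 0.60, ] 
[ 0.0071, 0.0050, -0.0075, 0.33, -2.21, 0.60, ] [ 0.0069, 0.0049, -0.0078, 0.33, -2.21, 0.60, ]
```

Emit:
arm_command(plan=[[[0.007,0.0048,-0.0068,0.3,-2.2,0.6,0.03],[0.007,0.0047,-0.0072,0.3,-2.2,0.6,0.03],[0.007,0.0046,-0.0075,0.3,-2.2,0.6,0.03],[0.007,0.0045,-0.0078,0.3,-2.2,0.6,0.03],[0,0,0,0,0,0,0.03],[0,0,0,0,0,0,0.03],[0,0,0,0,0,0,0.03]]])

```text
t: 28.0
tool_pos: [0.5387, 0.1449, 0.1418]
tool_rot: [1.007, 1.178, -1.137]
contact_force: [-0.3, -0.5, -5.1]
opening: 0.0543
```

Run:
```python
from h import *
o,M=st()
for c in('scene','top'):
    get_image(c)
    for n in('long_carton',):print(c,n,[(round(d['conf'],2),np.round(w(c,d['at']),3).tolist()) for d in mark_of(c,n)[:2]])
plan([((.536,.148,.105),ori(9.6,-7),3)])
print((M.T@[0,0,-1]).round(3))
```

```text
t 28.0 tcp [0.5387 0.1449 0.1418] f [-0.3 -0.5 -5.1] open 0.0543
[[0.025, 0.987, 0.159], [-0.124, 0.161, -0.979], [-0.992, 0.005, 0.126]]
q [ 0.2  -0.06  1.82 -0.13  1.39  0.06]
scene long_carton [(0.97, [0.539, 0.149, 0.173])]
top long_carton [(0.89, [0.537, 0.146, 0.17]), (0.34, [0.524, 0.222, 0.077])]
seg n 3 turn [-0.4  0.3 -0.3]
[ 0.0122, -0.0010, -0.0029, -0.15, 0.09, -0.10, ] [ 0.0122, -0.0009, -0.0029, -0.15, 0.09, -0.10, ] 
[ 0.0122, -0.0009, -0.0029, -0.15, 0.09, -0.10, ] 
[ 0.992 -0.005 -0.126]
```

Emit:
arm_command(plan=[[[0.011,-0.001,-0.0025,-0.1,0,0,0.03],[0.011,-0.001,-0.0025,-0.1,0,0,0.03],[0.01,-0.0005,-0.0025,-0.1,0,0,0.03],[0,0,0,0,0,0,0.03],[0,0,0,0,0,0,0.03]]])

```text
t: 28.62
tool_pos: [0.5364, 0.1463, 0.1066]
tool_rot: [1.006, 1.178, -1.134]
contact_force: [-0.0, 0.4, -4.0]
opening: 0.0548
```

Run:
```python
from h import *
o,M=st()
s=5;K=[]
for c,b in(('scene',(325,90,400,200)),('top',(170,160,310,240))):
    a=get_image(c)[b[1]:b[3],b[0]:b[2]]
    K.append(cv2.resize(a,None,fx=s if c=='scene' else 3,fy=s if c=='scene' else 3,interpolation=cv2.INTER_CUBIC))
    for n in('long_carton',):print(c,n,[(round(d['conf'],2),np.round(w(c,d['at']),3).tolist()) for d in mark_of(c,n)[:2]])
h=max(k.shape[0] for k in K);K=[cv2.copyMakeBorder(k,0,h-k.shape[0],0,0,0) for k in K]
z=np.hstack(K);print(z.shape);cv2.imwrite('pics/s11.png',z[:,:800,::-1])
```

```text
t 28.62 tcp [0.5364 0.1463 0.1066] f [-0.   0.4 -4. ] open 0.0548
[[0.026, 0.987, 0.161], [-0.123, 0.163, -0.979], [-0.992, 0.006, 0.126]]
q [ 0.2  -0.03  1.85 -0.13  1.32  0.07]
scene long_carton [(0.66, [0.537, 0.151, 0.137])]
top long_carton [(0.83, [0.535, 0.146, 0.133]), (0.56, [0.531, 0.154, 0.004])]
(550, 795, 3)
```

View pics/s11.png

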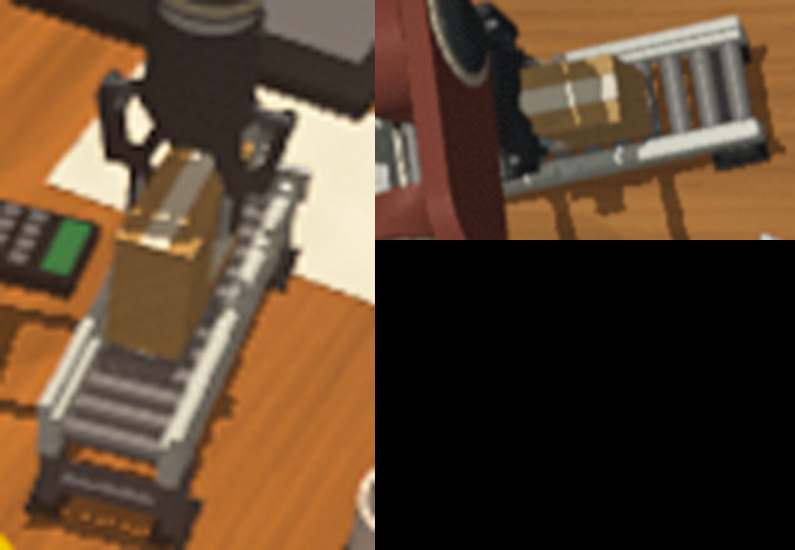

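Emit:
arm_command(plan=[[[0.005,0,-0.0006,0,0,0,0.03],[0.004,0,-0.0005,0,0,0,0.03],[0,0,0,0,0,0,0.03],[0,0,0,0,0,0,0.03]]])

```text
t: 29.15
tool_pos: [0.5387, 0.1469, 0.0999]
tool_rot: [1.01, 1.174, -1.13]
contact_force: [-0.1, -0.2, -4.3]
opening: 0.0543
```

Emit:
arm_command(plan=[[[0.003,0,-0.0004,0,0,0,0.03],[0,0,0,0,0,0,0.03]]])

```text
t: 29.32
tool_pos: [0.5388, 0.1469, 0.0968]
tool_rot: [1.01, 1.174, -1.13]
contact_force: [-0.1, -0.4, -4.9]
opening: 0.0542
```

Run:
```python
from h import *
o,M=st()
for c in('scene','top'):
    get_image(c)
    for n in('long_carton',):print(c,n,[(round(d['conf'],2),np.round(w(c,d['at']),3).tolist()) for d in mark_of(c,n)[:2]])
```

```text
t 29.32 tcp [0.5388 0.1469 0.0968] f [-0.1 -0.4 -4.9] open 0.0542
[[0.032, 0.987, 0.16], [-0.122, 0.163, -0.979], [-0.992, 0.012, 0.126]]
q [ 0.2  -0.02  1.86 -0.13  1.3   0.08]
scene long_carton [(0.69, [0.541, 0.152, 0.126])]
top long_carton [(0.78, [0.537, 0.145, 0.126])]
```

Emit:
arm_command(plan=[[[0.002,0,-0.0003,0,0,0,0.03],[0,0,0,0,0,0,0.03]]])

```text
t: 29.68
tool_pos: [0.5396, 0.1471, 0.0958]
tool_rot: [1.011, 1.173, -1.128]
contact_force: [-0.0, 0.0, -4.1]
opening: 0.0541
```

Emit:
arm_command(plan=[[[0.002,0,-0.0003,0,0,0,0.03],[0,0,0,0,0,0,0.03]]])

```text
t: 29.85
tool_pos: [0.5397, 0.1472, 0.0937]
tool_rot: [1.011, 1.173, -1.128]
contact_force: [-0.4, 1.3, -5.1]
opening: 0.0543
```

Emit:
arm_command(plan=[[[0.002,0,-0.0003,0,0,0,0.03],[0,0,0,0,0,0,0.03]]])

```text
t: 30.02
tool_pos: [0.5404, 0.1477, 0.0935]
tool_rot: [1.012, 1.172, -1.127]
contact_force: [0.2, 0.1, -4.1]
opening: 0.0544
```

Emit:
arm_command(plan=[[[0.002,0,-0.0003,0,0,0,0.03],[0,0,0,0,0,0,0.03]]])

```text
t: 30.18
tool_pos: [0.5412, 0.1481, 0.0933]
tool_rot: [1.013, 1.172, -1.126]
contact_force: [-0.7, 0.4, -2.4]
opening: 0.0546
```

Emit:
arm_command(plan=[[[0,0,0,0,0,0,0.085],[0,0,0,0,0,0,0.085],[0,0,0,0,0,0,0.085],[0,0,0,0,0,0,0.085],[0,0,0,0,0,0,0.085],[0,0,0,0,0,0,0.085],[0,0,0,0,0,0,0.085]]])

```text
t: 30.77
tool_pos: [0.5443, 0.148, 0.0957]
tool_rot: [1.016, 1.166, -1.121]
contact_force: [-0.1, 0.9, -0.5]
opening: 0.0847
```

Run:
```python
from h import *
o,M=st()
for c in('scene','top'):
    get_image(c)
    for n in('long_carton','stop'):print(c,n,[(round(d['conf'],2),np.round(w(c,d['at']),3).tolist()) for d in mark_of(c,n)[:2]])
A=Rz(9.6);print(np.array([.5355,.1535,0])+A@[0,.065,.113])
```

```text
t 30.77 tcp [0.5443 0.148  0.0957] f [-0.1  0.9 -0.5] open 0.0847
[[0.045, 0.986, 0.159], [-0.121, 0.163, -0.979], [-0.992, 0.024, 0.126]]
q [ 0.21 -0.01  1.85 -0.13  1.28  0.08]
scene long_carton [(0.55, [0.53, 0.223, 0.116])]
scene stop []
top long_carton []
top stop [(0.52, [0.515, 0.296, 0.066])]
[0.52466003 0.21758974 0.113     ]
```

Emit:
arm_command(plan=[[[-0.02,0,0,0,0,0,0.085],[-0.03,0,0,0,0,0,0.085],[-0.03,0,0,0,0,0,0.085],[0,0,0,4,2,-0.5,0.085],[0,0,0,5,2,-0.5,0.085],[0,0,0,5,2,-0.4,0.085],[0,0,0,4,1,0,0.085],[0,0,0,0,0,0,0.085]]])

```text
t: 31.73
tool_pos: [0.5397, 0.1587, 0.1783]
tool_rot: [1.34, 1.12, -1.315]
contact_force: [-0.2, 1.0, -0.9]
opening: 0.0853
```

Run:
```python
from h import *
o,M=st()
for c in('scene','top'):
    get_image(c)
    print(c,'short',fitbox(c,'short_carton',(.587,-.277),.035,(.055,.1,.07)))
    for n in('long_carton','stop'):print(c,n,[(round(d['conf'],2),np.round(w(c,d['at']),3).tolist()) for d in mark_of(c,n)[:2]])
plan([((.5875,-.277,.18),ori(-8.3),16)])
```

```text
t 31.73 tcp [0.5397 0.1587 0.1783] f [-0.2  1.  -0.9] open 0.0853
[[0.015, 0.986, -0.163], [0.004, -0.163, -0.987], [-1.0, 0.014, -0.007]]
q [ 0.15 -0.1   1.79  0.    1.44  0.32]
scene short (array([  0.58882531,  -0.27468674, 170.62183838]), np.float64(0.025369978858350906))
scene long_carton [(0.59, [0.53, 0.223, 0.114])]
scene stop [(0.59, [0.518, 0.295, 0.067])]
top short (array([  0.58621549,  -0.28004677, 170.59929541]), np.float64(0.04185623293903551))
top long_carton [(0.62, [0.528, -0.138, -0.001]), (0.59, [0.766, 0.044, 0.0])]
top stop [(0.61, [0.515, 0.297, 0.063]), (0.42, [0.766, 0.043, -0.0])]
seg n 16 turn [-0.9 -0.3 -0.7]
[ -0.0002, 0.0073, 0.0264, -0.06, -0.02, -0.05, ] [ -0.0002, 0.0073, 0.0265, -0.06, -0.02, -0.05, ] 
[ -0.0002, 0.0073, 0.0265, -0.06, -0.02, -0.05, ] [ -0.0002, 0.0073, 0.0265, -0.06, -0.02, -0.05, ] 
[ -0.0002, 0.0072, 0.0265, -0.06, -0.02, -0.05, ] [ -0.0002, 0.0072, 0.0265, -0.06, -0.02, -0.05, ] 
[ -0.0002, 0.0072, 0.0265, -0.06, -0.02, -0.05, ] [ -0.0002, 0.0072, 0.0265, -0.06, -0.02, -0.05, ] 
[ -0.0002, 0.0071, 0.0265, -0.06, -0.02, -0.05, ] [ -0.0002, 0.0071, 0.0265, -0.06, -0.02, -0.05, ] 
[ -0.0002, 0.0071, 0.0265, -0.06, -0.02, -0.05, ] [ -0.0002, 0.0071, 0.0265, -0.06, -0.02, -0.05, ] 
[ -0.0002, 0.0070, 0.0265, -0.06, -0.02, -0.05, ] [ -0.0002, 0.0070, 0.0265, -0.06, -0.02, -0.05, ] 
[ -0.0002, 0.0070, 0.0265, -0.06, -0.02, -0.05, ] [ -0.0002, 0.0070, 0.0266, -0.06, -0.02, -0.05, ]
```

Yaw 170.6 (= -9.4), matching the current jaw direction; translate.

Emit:
arm_command(plan=[[[0,0.0072,0.0265,0,0,0,0.085],[0,0.0072,0.0265,0,0,0,0.085],[0,0.0072,0.0265,0,0,0,0.085],[0,0.0072,0.0265,0,0,0,0.085],[0,0.0072,0.0265,0,0,0,0.085],[0,0.0072,0.0265,0,0,0,0.085],[0,0.0072,0.0265,0,0,0,0.085],[0,0.0072,0.0265,0,0,0,0.085],[0,0.0072,0.0265,0,0,0,0.085],[0,0.0072,0.0265,0,0,0,0.085],[0,0.0072,0.0265,0,0,0,0.085],[0,0.0072,0.0265,0,0,0,0.085],[0,0.0072,0.0265,0,0,0,0.085],[0,0.0072,0.0265,0,0,0,0.085],[0,0.0072,0.02,0,0,0,0.085],[0,0,0,0,0,0,0.085],[0,0,0,0,0,0,0.085]]])

```text
t: 33.55
tool_pos: [0.5879, -0.2587, 0.174]
tool_rot: [1.324, 1.133, -1.304]
contact_force: [-0.3, -0.3, -0.7]
opening: 0.0847
```

Run:
```python
from h import *
o,M=st()
plan([((.5875,-.277,.12),ori(-9.4),4)])
```

```text
t 33.55 tcp [ 0.5879 -0.2587  0.174 ] f [-0.3 -0.3 -0.7] open 0.0847
[[0.011, 0.99, -0.144], [0.004, -0.144, -0.99], [-1.0, 0.011, -0.006]]
q [-0.53  0.1   1.6   0.01  1.44 -0.39]
seg n 4 turn [ 1.1 -0.3 -0.6]
[ 0.0135, 0.0004, 0.0046, 0.28, -0.08, -0.15, ] [ 0.0135, 0.0005, 0.0046, 0.28, -0.08, -0.15, ] 
[ 0.0135, 0.0005, 0.0046, 0.28, -0.08, -0.15, ] [ 0.0135, 0.0006, 0.0046, 0.28, -0.08, -0.15, ]
```

Emit:
arm_command(plan=[[[0.018,0.0005,0.0045,0.3,-0.1,-0.2,0.085],[0.018,0.0005,0.0045,0.3,-0.1,-0.2,0.085],[0.018,0.0005,0.0045,0.3,-0.1,-0.2,0.085],[0.018,0.0005,0.0045,0.2,0,0,0.085],[0,0,0,0,0,0,0.085],[0,0,0,0,0,0,0.085]]])

```text
t: 34.05
tool_pos: [0.5892, -0.2719, 0.1014]
tool_rot: [1.326, 1.129, -1.323]
contact_force: [0.6, 0.3, 0.6]
opening: 0.0849
```

Run:
```python
from h import *
o,M=st()
plan([((.5875,-.277,.003),ori(-9.4),6)])
```

```text
t 34.05 tcp [ 0.5892 -0.2719  0.1014] f [0.6 0.3 0.6] open 0.0849
[[0.002, 0.988, -0.157], [0.0, -0.157, -0.988], [-1.0, 0.002, -0.001]]
q [-0.55  0.18  1.64  0.    1.33 -0.39]
seg n 6 turn [ 0.3 -0.  -0.1]
[ 0.0164, -0.0002, 0.0009, 0.06, -0.01, -0.02, ] [ 0.0164, -0.0002, 0.0009, 0.06, -0.01, -0.02, ] 
[ 0.0164, -0.0002, 0.0009, 0.06, -0.01, -0.02, ] [ 0.0164, -0.0002, 0.0009, 0.06, -0.01, -0.02, ] 
[ 0.0164, -0.0002, 0.0009, 0.06, -0.01, -0.02, ] [ 0.0164, -0.0002, 0.0009, 0.06, -0.01, -0.02, ]
```

Emit:
arm_command(plan=[[[0.016,0,0.001,0,0,0,0.085],[0.016,0,0.001,0,0,0,0.085],[0.016,0,0.001,0,0,0,0.085],[0.016,0,0.001,0,0,0,0.085],[0.014,0,0.001,0,0,0,0.085],[0.012,0,0,0,0,0,0.085],[0.004,0,0,0,0,0,0.085],[0,0,0,0,0,0,0.085],[0,0,0,0,0,0,0.085]]])

```text
t: 34.8
tool_pos: [0.5961, -0.2736, 0.0151]
tool_rot: [1.323, 1.119, -1.309]
contact_force: [0.1, -0.2, 0.2]
opening: 0.085
```

Emit:
arm_command(plan=[[[0,0,0,0,0,0,0.06],[0,0,0,0,0,0,0.05],[0,0,0,0,0,0,0.03],[0,0,0,0,0,0,0.03],[0,0,0,0,0,0,0.03]]], squeeze=50)

```text
t: 35.22
tool_pos: [0.5971, -0.2743, 0.0187]
tool_rot: [1.322, 1.117, -1.308]
contact_force: [-1.0, -0.1, -2.4]
opening: 0.0544
```

Run:
```python
from h import *
o,M=st()
for c in('scene','top'):
    get_image(c)
    for n in('short_carton','long_carton','stop'):print(c,n,[(round(d['conf'],2),np.round(w(c,d['at']),3).tolist()) for d in mark_of(c,n)[:4]])
```

```text
t 35.22 tcp [ 0.5971 -0.2743  0.0187] f [-1.  -0.1 -2.4] open 0.0544
[[0.017, 0.989, -0.149], [-0.008, -0.149, -0.989], [-1.0, 0.018, 0.005]]
q [-0.55  0.27  1.67  0.    1.18 -0.4 ]
scene short_carton [(0.79, [0.368, -0.522, 0.039]), (0.74, [0.594, -0.278, 0.042]), (0.68, [0.314, -0.356, 0.033]), (0.65, [0.743, -0.349, 0.036])]
scene long_carton [(0.64, [0.531, 0.223, 0.118])]
scene stop [(0.61, [0.518, 0.297, 0.066])]
top short_carton [(0.7, [0.317, -0.358, 0.034]), (0.66, [0.59, -0.282, 0.037]), (0.58, [0.741, -0.348, 0.034])]
top long_carton [(0.65, [0.529, 0.221, 0.112]), (0.17, [0.74, -0.227, -0.001])]
top stop [(0.68, [0.517, 0.298, 0.062]), (0.56, [0.367, 0.211, -0.001])]
```

Emit:
arm_command(plan=[[[-0.008,0,0,0,0,0,0.03],[-0.012,0,0,0,0,0,0.03],[-0.02,0,0,0,0,0,0.03],[-0.02,0,0,0,0,0,0.03],[-0.02,0,0,0,0,0,0.03],[-0.02,0,0,0,0,0,0.03],[-0.02,0,0,0,0,0,0.03],[-0.02,0,0,0,0,0,0.03],[-0.015,0,0,0,0,0,0.03],[0,0,0,0,0,0,0.03],[0,0,0,0,0,0,0.03]]])

```text
t: 36.53
tool_pos: [0.5944, -0.2731, 0.1909]
tool_rot: [1.322, 1.112, -1.305]
contact_force: [0.9, -0.0, -3.2]
opening: 0.0545
```

Run:
```python
from h import *
o,M=st()
for c in('scene','top'):
    get_image(c)
    for n in('short_carton',):print(c,n,[(round(d['conf'],2),np.round(w(c,d['at']),3).tolist()) for d in mark_of(c,n)[:4]])
plan([((.556,.058,.175),ori(9.6,-7),14)])
```

```text
t 36.53 tcp [ 0.5944 -0.2731  0.1909] f [ 0.9 -0.  -3.2] open 0.0545
[[0.022, 0.989, -0.149], [-0.01, -0.149, -0.989], [-1.0, 0.023, 0.007]]
q [-0.55  0.1   1.56  0.    1.45 -0.4 ]
scene short_carton [(0.93, [0.59, -0.274, 0.215]), (0.86, [0.314, -0.352, 0.035]), (0.79, [0.371, -0.52, 0.035]), (0.73, [0.742, -0.349, 0.035])]
top short_carton [(0.83, [0.315, -0.356, 0.033]), (0.76, [0.371, -0.521, 0.035]), (0.59, [0.586, -0.279, 0.211])]
seg n 14 turn [-18.2  -6.5   0.1]
[ 0.0007, -0.0062, -0.0229, -1.30, -0.46, 0.01, ] [ 0.0005, -0.0056, -0.0231, -1.30, -0.46, 0.01, ] 
[ 0.0003, -0.0051, -0.0232, -1.30, -0.46, 0.01, ] [ 0.0001, -0.0046, -0.0233, -1.30, -0.46, 0.01, ] 
[ -0.0001, -0.0041, -0.0234, -1.30, -0.46, 0.01, ] [ -0.0003, -0.0035, -0.0235, -1.30, -0.46, 0.01, ] 
[ -0.0005, -0.0030, -0.0236, -1.30, -0.46, 0.01, ] [ -0.0007, -0.0025, -0.0236, -1.30, -0.46, 0.01, ] 
[ -0.0008, -0.0019, -0.0237, -1.30, -0.46, 0.01, ] [ -0.0010, -0.0014, -0.0237, -1.30, -0.46, 0.01, ] 
[ -0.0012, -0.0008, -0.0237, -1.30, -0.46, 0.01, ] [ -0.0014, -0.0003, -0.0237, -1.30, -0.46, 0.01, ] 
[ -0.0016, 0.0002, -0.0237, -1.30, -0.46, 0.01, ] [ -0.0018, 0.0008, -0.0237, -1.30, -0.46, 0.01, ]
```

Emit:
arm_command(plan=[[[0,-0.0062,-0.0229,-1.3,-0.46,0,0.03],[0,-0.0056,-0.0231,-1.3,-0.46,0,0.03],[0,-0.0051,-0.0232,-1.3,-0.46,0,0.03],[-0.0005,-0.0046,-0.0233,-1.3,-0.46,0,0.03],[-0.001,-0.0041,-0.0234,-1.3,-0.46,0,0.03],[-0.001,-0.0035,-0.0235,-1.3,-0.46,0,0.03],[-0.001,-0.003,-0.0236,-1.3,-0.46,0,0.03],[-0.001,-0.0025,-0.0236,-1.3,-0.46,0,0.03],[-0.001,-0.002,-0.0237,-1.3,-0.46,0,0.03],[-0.0015,-0.0014,-0.0237,-1.3,-0.46,0,0.03],[-0.0015,-0.0008,-0.0237,-1.3,-0.46,0,0.03],[-0.002,0,-0.0237,-1.3,-0.46,0,0.03],[-0.002,0,-0.0237,-1.3,-0.46,0,0.03],[0,0,-0.015,-1.3,-0.46,0,0.03],[0,0,0,0,0,0,0.03],[0,0,0,0,0,0,0.03]]])

```text
t: 38.07
tool_pos: [0.537, 0.0659, 0.1513]
tool_rot: [0.978, 1.235, -1.151]
contact_force: [0.2, 0.8, -1.8]
opening: 0.0542
```

Run:
```python
from h import *
o,M=st()
for c in('scene','top'):
    get_image(c)
    for n in('short_carton','long_carton'):print(c,n,[(round(d['conf'],2),np.round(w(c,d['at']),3).tolist()) for d in mark_of(c,n)[:4]])
plan([((.556,.058,.14),ori(9.6,-7),4)])
```

```text
t 38.07 tcp [0.537  0.0659 0.1513] f [ 0.2  0.8 -1.8] open 0.0542
[[-0.027, 0.983, 0.183], [-0.113, 0.179, -0.977], [-0.993, -0.047, 0.106]]
q [ 0.05 -0.08  1.82 -0.11  1.43 -0.11]
scene short_carton [(0.95, [0.739, -0.344, 0.036]), (0.79, [0.535, 0.066, 0.174]), (0.78, [0.368, -0.523, 0.04]), (0.74, [0.316, -0.351, 0.037])]
scene long_carton [(0.61, [0.53, 0.224, 0.113]), (0.47, [0.747, -0.224, -0.001])]
top short_carton [(0.81, [0.742, -0.354, 0.036]), (0.74, [0.369, -0.52, 0.038]), (0.69, [0.317, -0.357, 0.032]), (0.65, [0.535, 0.058, 0.17])]
top long_carton [(0.67, [0.531, 0.216, 0.111])]
seg n 4 turn [ 0.8 -0.9  2.4]
[ 0.0033, 0.0042, 0.0020, 0.20, -0.22, 0.61, ] [ 0.0033, 0.0042, 0.0020, 0.20, -0.22, 0.61, ] 
[ 0.0034, 0.0042, 0.0020, 0.20, -0.22, 0.61, ] [ 0.0034, 0.0042, 0.0019, 0.20, -0.22, 0.61, ]
```

Emit:
arm_command(plan=[[[0.001,0.0044,0.0026,0.2,-0.2,0.6,0.03],[0.001,0.0044,0.0026,0.2,-0.2,0.6,0.03],[0.001,0.0044,0.0026,0.2,-0.2,0.6,0.03],[0.001,0.0044,0.0026,0.2,-0.2,0.6,0.03],[0,0,0,0,0,0,0.03],[0,0,0,0,0,0,0.03]]])

```text
t: 38.87
tool_pos: [0.5604, 0.0534, 0.1501]
tool_rot: [1.009, 1.18, -1.134]
contact_force: [0.0, -0.2, -2.0]
opening: 0.0543
```

Run:
```python
from h import *
o,M=st()
for c in('scene','top'):
    get_image(c)
    for n in('short_carton',):print(c,n,[np.round(w(c,d['at']),3).tolist() for d in mark_of(c,n) if w(c,d['at'])[1]>-.1])
plan([((.556,.055,.118),ori(9.6,-7),3)])
```

```text
t 38.87 tcp [0.5604 0.0534 0.1501] f [ 0.  -0.2 -2. ] open 0.0543
[[0.025, 0.987, 0.16], [-0.12, 0.162, -0.979], [-0.992, 0.006, 0.123]]
q [ 0.03 -0.07  1.81 -0.12  1.38 -0.11]
scene short_carton [[0.556, 0.052, 0.172]]
top short_carton [[0.555, 0.049, 0.171]]
seg n 3 turn [-0.3  0.1 -0.3]
[ 0.0106, -0.0014, -0.0020, -0.10, 0.02, -0.09, ] [ 0.0106, -0.0014, -0.0020, -0.10, 0.02, -0.09, ] 
[ 0.0106, -0.0013, -0.0020, -0.10, 0.02, -0.09, ]
```

Emit:
arm_command(plan=[[[0.01,0,-0.0012,0,0,0,0.03],[0.01,0,-0.0012,0,0,0,0.03],[0.008,0,-0.001,0,0,0,0.03],[0.004,0,-0.0005,0,0,0,0.03],[0,0,0,0,0,0,0.03],[0,0,0,0,0,0,0.03]]])

```text
t: 39.57
tool_pos: [0.5591, 0.0542, 0.1129]
tool_rot: [1.007, 1.183, -1.135]
contact_force: [1.2, -0.8, -1.7]
opening: 0.0543
```

Run:
```python
from h import *
o,M=st()
for c in('scene','top'):
    get_image(c)
    for n in('short_carton',):print(c,n,[np.round(w(c,d['at']),3).tolist() for d in mark_of(c,n) if w(c,d['at'])[1]>-.1])
```

```text
t 39.57 tcp [0.5591 0.0542 0.1129] f [ 1.2 -0.8 -1.7] open 0.0543
[[0.023, 0.987, 0.161], [-0.12, 0.163, -0.979], [-0.992, 0.003, 0.122]]
q [ 0.03 -0.04  1.85 -0.13  1.32 -0.1 ]
scene short_carton [[0.554, 0.052, 0.136], [0.534, 0.152, 0.002]]
top short_carton [[0.554, 0.049, 0.133]]
```

Emit:
arm_command(plan=[[[0.004,0,-0.0005,0,0,0,0.03],[0.003,0,-0.0004,0,0,0,0.03],[0,0,0,0,0,0,0.03]]])

```text
t: 40.02
tool_pos: [0.5612, 0.0543, 0.1082]
tool_rot: [1.01, 1.179, -1.131]
contact_force: [0.3, -0.3, -2.6]
opening: 0.054
```

Emit:
arm_command(plan=[[[0.002,0,-0.0003,0,0,0,0.03],[0,0,0,0,0,0,0.03]]])

```text
t: 40.18
tool_pos: [0.5613, 0.0543, 0.1061]
tool_rot: [1.01, 1.179, -1.131]
contact_force: [-0.0, 0.6, -2.4]
opening: 0.0545
```

Emit:
arm_command(plan=[[[0.002,0,-0.0003,0,0,0,0.03],[0,0,0,0,0,0,0.03]]])

```text
t: 40.35
tool_pos: [0.5621, 0.0543, 0.1058]
tool_rot: [1.011, 1.177, -1.131]
contact_force: [0.0, -0.5, -2.0]
opening: 0.0541
```

Emit:
arm_command(plan=[[[0.002,0,-0.0003,0,0,0,0.03],[0,0,0,0,0,0,0.03]]])

```text
t: 40.52
tool_pos: [0.5629, 0.0545, 0.1058]
tool_rot: [1.011, 1.176, -1.13]
contact_force: [0.1, 0.4, -2.2]
opening: 0.0546
```

Emit:
arm_command(plan=[[[0.002,0,-0.0003,0,0,0,0.03],[0,0,0,0,0,0,0.03]]])

```text
t: 40.68
tool_pos: [0.5635, 0.0545, 0.1056]
tool_rot: [1.012, 1.174, -1.129]
contact_force: [-0.0, 0.3, -2.4]
opening: 0.0541
```

Run:
```python
from h import *
o,M=st()
for c in('scene','top'):
    get_image(c)
    for n in('short_carton',):print(c,n,[np.round(w(c,d['at']),3).tolist() for d in mark_of(c,n) if w(c,d['at'])[1]>-.1])
```

```text
t 40.68 tcp [0.5635 0.0545 0.1056] f [-0.   0.3 -2.4] open 0.0541
[[0.033, 0.987, 0.16], [-0.121, 0.163, -0.979], [-0.992, 0.013, 0.125]]
q [ 0.03 -0.03  1.85 -0.13  1.29 -0.1 ]
scene short_carton [[0.563, 0.05, 0.129], [0.521, 0.296, 0.067]]
top short_carton [[0.558, 0.048, 0.123]]
```

Emit:
arm_command(plan=[[[-0.002,-0.002,0,0,0,0,0.03],[0,-0.0025,0,0,0,0,0.03],[0.002,0,0,0,0,0,0.03],[0,0,0,0,0,0,0.03]]])

```text
t: 41.22
tool_pos: [0.5585, 0.0538, 0.1055]
tool_rot: [1.012, 1.175, -1.129]
contact_force: [-0.7, 0.0, -0.4]
opening: 0.0542
```

Emit:
arm_command(plan=[[[0.002,0,0,0,0,0,0.03],[0,0,0,0,0,0,0.03]]])

```text
t: 41.38
tool_pos: [0.5586, 0.0536, 0.1056]
tool_rot: [1.012, 1.174, -1.129]
contact_force: [-0.6, -0.2, -1.3]
opening: 0.0543
```

Seated on the rollers; release.

Emit:
arm_command(plan=[[[0,0,0,0,0,0,0.085],[0,0,0,0,0,0,0.085],[0,0,0,0,0,0,0.085],[0,0,0,0,0,0,0.085],[0,0,0,0,0,0,0.085],[0,0,0,0,0,0,0.085],[0,0,0,0,0,0,0.085],[0,0,0,0,0,0,0.085],[0,0,0,0,0,0,0.085],[-0.02,0,0,0,0,0,0.085],[-0.03,0,0,0,0,0,0.085],[-0.03,0,0,0,0,0,0.085],[-0.03,0,0,0,0,0,0.085],[0,0,0,0,0,0,0.085],[0,0,0,0,0,0,0.085]]])

```text
t: 42.63
tool_pos: [0.5527, 0.0669, 0.2145]
tool_rot: [1.009, 1.179, -1.134]
contact_force: [0.1, -0.4, -1.3]
opening: 0.085
```

Run:
```python
from h import *
o,M=st()
A=Rz(9.6);O=np.array([.536,.1545,0])
for c in('scene','top'):
    get_image(c)
    for n in('short_carton','long_carton','stop'):print(c,n,[(round(d['conf'],2),np.round(A.T@(w(c,d['at'])-O),3).tolist()) for d in mark_of(c,n) if w(c,d['at'])[1]>-.1])
    for n in('mug','punch','gluepot','paperweight','screwdriver'):print(n,[np.round(w(c,d['at'])[:2],3).tolist() for d in mark_of(c,n)[:1]])
```

```text
t 42.63 tcp [0.5527 0.0669 0.2145] f [ 0.1 -0.4 -1.3] open 0.085
[[0.027, 0.987, 0.16], [-0.121, 0.162, -0.979], [-0.992, 0.007, 0.124]]
q [ 0.06 -0.13  1.76 -0.12  1.49 -0.1 ]
scene short_carton [(0.79, [-0.002, -0.056, 0.121]), (0.35, [0.008, 0.066, 0.116])]
scene long_carton [(0.76, [0.007, 0.069, 0.114])]
scene stop [(0.57, [0.008, 0.143, 0.066]), (0.54, [-0.002, -0.055, 0.118])]
mug [[0.768, 0.045]]
punch [[0.757, -0.089]]
gluepot [[0.531, -0.134]]
paperweight [[0.745, -0.221]]
screwdriver [[0.769, 0.044]]
top short_carton [(0.71, [-0.003, -0.059, 0.114]), (0.51, [-0.003, 0.001, 0.002])]
top long_carton [(0.69, [0.006, 0.067, 0.113])]
top stop []
mug [[0.765, 0.043]]
punch [[0.757, -0.092]]
gluepot [[0.53, -0.136]]
paperweight [[0.742, -0.226]]
screwdriver [[0.397, -0.114]]
```

Emit:
arm_command(plan=[[[0,0,0,0,0,0,0.085],[0,0,0,0,0,0,0.085],[0,0,0,0,0,0,0.085],[0,0,0,0,0,0,0.085],[0,0,0,0,0,0,0.085],[0,0,0,0,0,0,0.085]]])

```text
t: 44.03
tool_pos: [0.5523, 0.0667, 0.2135]
tool_rot: [1.008, 1.18, -1.135]
contact_force: [-0.9, -0.4, 0.1]
opening: 0.0849
```

Run:
```python
from h import *
A=Rz(9.6);O=np.array([.536,.1545,0])
for c in('scene','top'):
    get_image(c)
    for n in('short_carton','long_carton','stop'):print(c,n,[(round(d['conf'],2),np.round(A.T@(w(c,d['at'])-O),3).tolist()) for d in mark_of(c,n) if w(c,d['at'])[1]>-.1])
print(finish_job())
```

```text
scene short_carton [(0.57, [0.002, -0.057, 0.121])]
scene long_carton [(0.66, [0.005, 0.069, 0.116])]
scene stop [(0.74, [-0.007, 0.003, -0.0]), (0.74, [0.229, -0.023, 0.005]), (0.4, [0.008, 0.146, 0.068])]
top short_carton [(0.67, [-0.003, -0.057, 0.115])]
top long_carton [(0.62, [0.005, 0.067, 0.111])]
top stop []
the job is handed in; nothing more can be done
None
```

I did all the steps in order and handed the job in at about 44 s. The stop bar is in the lowest notches. The long carton was laid down on a long narrow side, then set on the rollers, and it rolled against the stop. The short carton was set on the upper end, and it rolled against the long one.

**Last checks in the feeder's frame:**

| Thing | Measured | Allowed at the end |
|---|---|---|
| stop | y about 0.146 m, z about 0.068 m | y 0.14–0.15 m, z below 0.0727 m |
| long carton | x about +0.005 m, y about 0.068 m | x ±0.014 m, y 0.056–0.082 m |
| short carton | x about 0, y about −0.057 m | x ±0.014 m, y −0.072 to −0.04 m |
| distance between the cartons | about 0.125 m | 0.118–0.134 m |

The mug, punch, gluepot and paperweight showed no sign of having moved. I did not re-measure the calculator or the tape.

**What failed or disagreed:**
- **First grasp missed:** my first try at the tab closed above it. In the pictures the fingertips were about 40 mm short of the reported TCP, so I allowed for that from then on.
- **Contact force:** it barely changed when things touched down, so I judged seating by the height no longer falling and by the camera.
- **Laying the long carton:** I let it go at about 51° of tilt with its edge on the desk, and it fell the rest of the way.
- **Final detections:** the top camera did not find the stop in the last two looks, and the last scene-camera hit on it was weak (0.4). The screwdriver was detected unreliably.

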